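# Fit the crank to the coffee mill and wind it

## Task

The coffee mill is to be cranked through before it is used again. Set the loose crank fully down on the square shaft on top of the mill and let go of it; then take it by its knob and wind it at least two full turns clockwise (seen from above). Leave the crank sitting level on the shaft and do not disturb the other things on the worktop.

Things in the scene. Friction and masses are not known exactly. Their poses are not given: they have to be found in the camera images.
- crank: Loose crank, 0.19 kg, metal with a wooden knob, lying flat on the worktop, knob up. Origin: centre of the hub's underside, the mouth of its square socket; z up, x along the arm to the knob. Socket 15 x 15 mm, 20 mm deep, sides parallel to x and y. Arm: flat bar 16 mm wide, 8 mm high, underside level with the hub's, from the hub to x = 79 mm.
- crank_hub (a point): Centre of the crank's hub, 12 mm above its underside; axes as the crank's. The hub is a 32 x 32 mm block, 24 mm high, sides parallel to x and y.
- knob: The crank's wooden knob: round, 24 mm in diameter, 32 mm high, upright, at 70 mm from the hub's axis; turns freely on its pin, so it cannot steer the crank's direction. Origin: centre of its underside, 14 mm above the underside of the hub; z up.
- knob_centre (a point): Centre of the knob, 30 mm above the underside of the hub.
- mill: The coffee mill: upright steel cylinder 82 mm in diameter with a black rubber suction foot 94 mm across; fixed to the worktop. Origin: centre of its underside on the worktop. Its domed top is 126 mm high; on it stands a round collar 30 mm across, top at 140 mm, and from that the square shaft rises to 159 mm.
- shaft_seat (a point): On the axis of the mill's shaft, level with the collar's top (140 mm above the worktop), where the hub's underside rests when fully down. z up; x and y are square to the shaft's flats and turn with it. Shaft: 12 x 12 mm square for 11 mm above this point, then a blunt pyramid 8 mm high, 6 mm square on top. The crank goes on in any of four directions, 1.5 mm room a side.
- mill_shaft (a joint): Turn of the mill's shaft, rad, clockwise seen from above positive; 0 at the start, 12.57 after two full turns. Steady friction of 0.06 N m (about 1 N at the knob); stays where it is left. The socket has 0.3 rad of turning play either way, so the shaft may lag the crank by up to 0.6 rad at first.
- mug_cream: Cream mug, 82 mm across, 94 mm high, between the mill and the crank. Leave it.
- jam_jar: Jam jar with a red lid, 65 mm across, 86 mm high, between the mill and the microwave. Leave it.
- tin: Low food tin, 75 mm across, 58 mm high, behind the mill. Leave it.
- coffee_jar: Tall jar with a dark lid, 83 mm across, 166 mm high, behind the mill. Leave it.
- tea_box: Tea carton, 71 x 126 x 76 mm high, to the right. Leave it.
- spice_jar: Spice jar, 41 mm across, 105 mm high, to the right. Leave it.
Mind the look-alikes: they are no part of the job. What is shaped like the crank but orange or purple is not meant.

How it is judged:
By the outcome, as a careful person would: the job done as asked, in the order asked, and still so for the second after the job is handed in, with the robot touching nothing.
It also fails if it takes over 72 s, if anything falls off the work surface, if the arm or the gripper's body presses on something with over 40 N, if the wrist force passes 120 N, or if a joint passes its speed limit or range.

## Robot

A 6-joint arm with a two-finger parallel gripper is mounted at the origin on a cart in front of the work surface, level with it; the furniture and walls round the work are solid. World frame = base frame: x ahead of the robot, y to its left, z up, the work surface at z = 0. Lengths are in m, angles in rad, forces in N, time in s.
With the tool pointing down it reaches from about 0.3 to 0.825 m from the base axis. Payload 5.4 kg.
Tool frame: the origin (TCP) lies midway between the tips of the shut fingers; the grasp point (between the pads) lies grip_point_offset behind it (grip_point_offset is the distance from the TCP to the grasp point, in m); x points along the fingers, z is the direction in which the jaws open and shut, and the axes are right-handed (so a half turn about x gives the same grasp; the last joint's range is limited). The gripper opens to 92 mm and grips with 3 to 60 N. Pads are 20 mm wide; open, the fingers measure 128 mm over their backs; the gripper's body (75 mm by 189 mm) begins 69 mm behind the grasp point.
Start: joints at [-1.479, 0.158, 1.597, -0, 1.386, -0.21], TCP at [0.171, -0.549, 0.215] pointing down, gripper open.
Joint ranges: [-2.91, 2.91], [-0.94, 2.29], [0.18, 2.7], [-1.29, 4.43], [0.17, 2.64], [-3, 3]. Speed limits (rad/s): [2.57, 2.57, 3.14, 3.14, 3.14, 3.14].

## Interface

Orientations are given as a unit quaternion [w, x, y, z].
In Python, from plant import sense, get_image, finish_job, grip_point_offset gives the robot as it stands. The module is installed in compiled form; this text tells all that it offers.
- The arm moves only by the tool play_rows, never from a script. Its argument "series" is a list of rows, each an object of numbers: "dx", "dy", "dz": the shift along the tool's x, y, z in m; "ax", "ay", "az": the turn, a rotation vector about the tool's x, y, z in degrees; "claw": the gripper's target within -1 to 1 (fully open at 1, half-way at 0, shut at -1). A call has 1 to 20 rows; each row is the pose to reach, as a shift and turn from the pose commanded when the call began, along the tool's axes at that moment; what a row does not reach only later rows make up. A row lasts 1/12 s, in which the tool goes at most 41.7 mm and 7.16 degrees, less where a joint would pass 70% of its speed; a pose out of reach is approached as far as the arm can. A call with a gripper value outside its range is refused whole. The fingers move at their own pace and stop on an object; "force" is the grip in N (left out, the last holds). Time passes only in rows, so rows that repeat a pose let the fingers close. It gives the time, the measured TCP pose, the force and the opening at its end, in the units of the state.
- sense(): the state, without advancing time (a new reading comes with each control period).
- get_image(name): name is "scene" or "top" or "wrist"; returns a dict with "color" (384x512x3 uint8, red, green, blue), "z_map" (384x512 float32, m along the optical axis (not along the pixel's ray), 0 where there is no reading), "camera_matrix" (3x3 intrinsics, pixels), "D" ([k1, k2, p1, p2, k3] as OpenCV has them; the pictures are not rectified), "world_to_cam" (4x4, takes a point from world to camera coordinates). Camera axes: x right, y down, z forward; pixel columns grow to the right and rows downward; lengths in m; the calibration is good to about 2 mm. A picture is of the moment at which its call begins.
- finish_job(): hands the job in, once; it reports no verdict.
The state is a dict: "t": time; "q": joint angles; "dq": joint speeds; "effort": joint torques, N m; "tcp_pos": TCP position; "tcp_rot": TCP orientation; "ft_force": force on the tool from outside, world axes, zero at the start; "ft_torque": the same for the moment, N m; "opening": finger opening in m.
Only numpy, scipy, OpenCV 4.12 (cv2) and the standard library are available. Lean on these libraries where they do the work, as an engineer would, in place of code of your own. Each camera call takes 0.05 s, during which the arm holds its last target.

## Working session

There is one attempt and no reset: what is moved stays moved. The work goes in short steps, Python scripts to look and compute and a tool call to move; the robot and the scene stay as the last step left them, time stands still between calls to the robot, and variables do not carry over. Pictures are saved under pics/ and viewed, and the job is handed in when it is done.

Besides the shell and the picture viewer there is one more tool, called after "Request:" by a JSON object that holds its "fn" and its "kwargs", one argument or row to a line. play_rows: Moves the arm, as the interface text tells. Its arguments: {"type":"object","properties":{"series":{"type":"array","items":{"type":"object","properties":{"dx":{"type":"number"},"dy":{"type":"number"},"dz":{"type":"number"},"ax":{"type":"number"},"ay":{"type":"number"},"az":{"type":"number"},"claw":{"type":"number"}}}},"force":{"type":"number"}},"required":["series"]}

```bash
mkdir -p pics
cat > h.py <<'E'
import numpy as np, cv2
from plant import sense, get_image, grip_point_offset
from scipy.spatial.transform import Rotation as R
def save(im,n,crop=None,scale=1):
    c=im['color'][:,:,::-1]
    if crop: x0,y0,x1,y1=crop; c=c[y0:y1,x0:x1]
    if scale!=1: c=cv2.resize(c,None,fx=scale,fy=scale,interpolation=cv2.INTER_CUBIC)
    cv2.imwrite('pics/'+n+'.png',c)
def cloud(im):
    K=im['camera_matrix'];h,w=im['z_map'].shape
    u,v=np.meshgrid(np.arange(w),np.arange(h))
    p=cv2.undistortPoints(np.stack([u,v],-1).reshape(-1,1,2).astype(float),np.array(K),np.array(im['D'])).reshape(h,w,2)
    z=im['z_map'];c=np.dstack([p[...,0]*z,p[...,1]*z,z])
    T=np.array(im['world_to_cam']);P=(c-T[:3,3])@T[:3,:3]
    P[z==0]=np.nan
    return P
def proj(im,pts):
    T=np.array(im['world_to_cam'])
    return cv2.projectPoints(np.array(pts,float).reshape(-1,3),cv2.Rodrigues(T[:3,:3])[0],T[:3,3],np.array(im['camera_matrix']),np.array(im['D']))[0].reshape(-1,2)
def tool():
    s=sense();q=np.array(s['tcp_rot']);return np.array(s['tcp_pos']),R.from_quat(q[[1,2,3,0]]).as_matrix(),s
E
python3 - <<'E'
from h import *
p,M,s=tool();print(s);print(M.round(3),grip_point_offset)
for n in ['scene','top','wrist']:
    im=get_image(n);save(im,n+'0',scale=1.5);np.save(n+'_c.npy',cloud(im))
E
```

```text
{'t': 0.0, 'q': array([-1.47912718e+00,  1.59012889e-01,  1.59821482e+00, -1.49609059e-05,
        1.38618361e+00, -2.10107108e-01]), 'dq': array([-0.00028968, -0.00069993,  0.00045051, -0.00165896, -0.00125219,
       -0.00152493]), 'effort': array([-2.74647819e-04, -3.85570443e+01, -3.22107267e+01,  7.00182631e-02,
        3.77501326e-02, -1.26554337e-04]), 'tcp_pos': array([ 0.17081331, -0.54839862,  0.21364795]), 'tcp_rot': array([ 0.56904659,  0.41963724,  0.56990829, -0.41868258]), 'ft_force': array([ 0.01362905, -0.1762763 , -0.21935136]), 'ft_torque': array([ 0.00175229, -0.03294835, -0.00063604]), 'opening': 0.09216873882084803}
[[-0.     0.955  0.297]
 [ 0.002  0.297 -0.955]
 [-1.     0.    -0.002]] 0.0187
```

View pics/scene0.png

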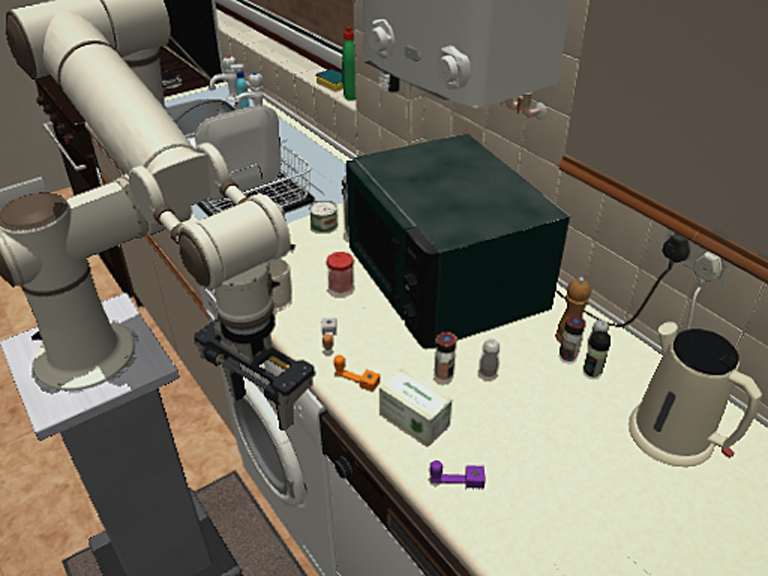

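View pics/top0.png

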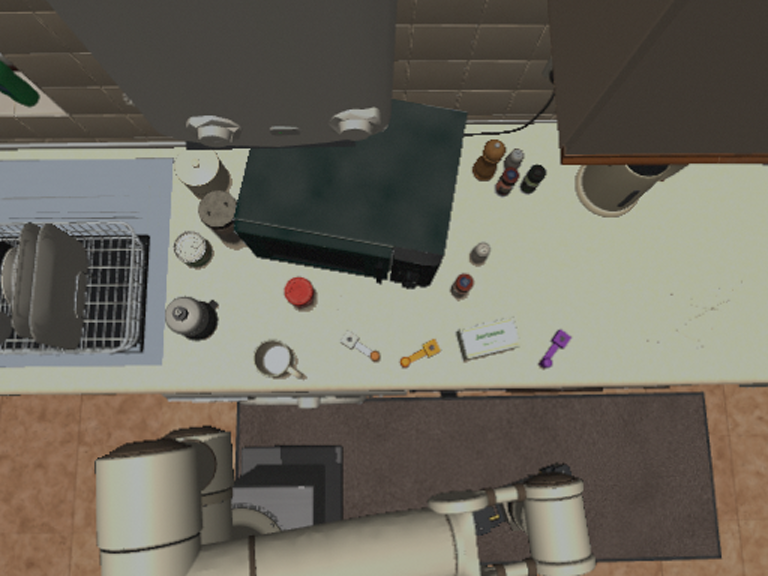

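View pics/wrist0.png

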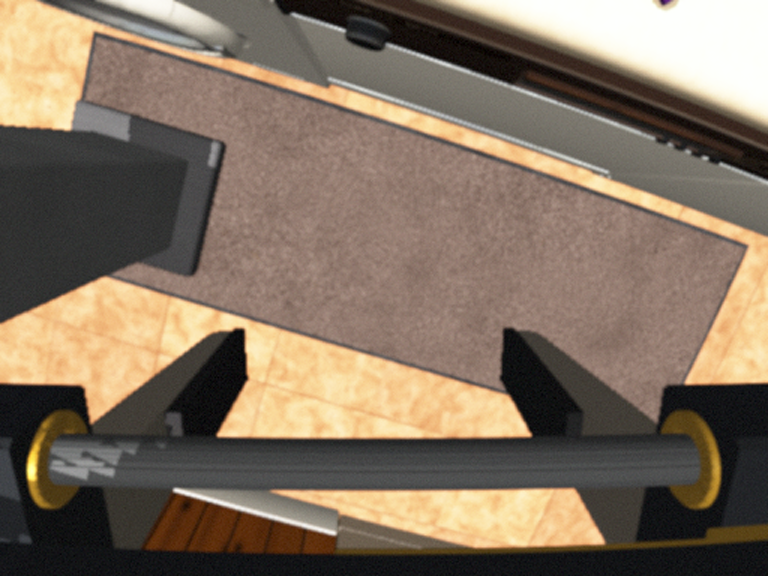

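The metal crank with the wooden knob is at top view (348,340) and (375,356). The orange one at (420,352) and the purple one at (556,348) are look-alikes. The mill should be near (187,317). I'll enlarge both areas to check.

Run:
```python
from h import *
im=get_image('top')
a=im['color'][:,:,::-1]
c1=cv2.resize(a[205:255,210:310],None,fx=7,fy=7,interpolation=cv2.INTER_CUBIC)
c2=cv2.resize(a[175:255,100:220],None,fx=5.83,fy=5.83,interpolation=cv2.INTER_CUBIC)[:, :700]
cv2.imwrite('pics/crop1.png',c1);cv2.imwrite('pics/crop2.png',c2)
P=cloud(im)
for n,(u,v) in dict(hub=(232,226),knob=(250,237),arm=(241,232),mill=(124,210),mill2=(140,204),jar=(199,194),mug=(184,239),table=(260,215)).items():
    print(n,P[v,u].round(4))
print(P[218:246:2,224:260:3,2].round(3))
```

```text
hub [ 0.4741 -0.2419  0.0234]
knob [ 0.4341 -0.3033  0.0467]
arm [ 0.454  -0.2724  0.01  ]
mill [0.5203 0.0967 0.1357]
mill2 [0.5573 0.081  0.0092]
jar [ 0.5769 -0.1353  0.0859]
mug [ 0.4331 -0.075   0.0073]
table [ 0.5137 -0.3398 -0.0042]
[[-0.003 -0.002  0.002 -0.002 -0.005  0.003  0.004 -0.001 -0.002  0.005
  -0.002 -0.001]
 [-0.004  0.     0.006  0.003  0.006  0.003 -0.    -0.002 -0.001  0.
   0.001  0.004]
 [ 0.004 -0.003  0.024  0.025 -0.005 -0.003 -0.002 -0.003  0.003 -0.001
   0.004 -0.002]
 [-0.003 -0.002  0.025  0.019  0.026 -0.    -0.001  0.004 -0.001 -0.
   0.004 -0.004]
 [ 0.     0.     0.022  0.027  0.028  0.004 -0.003 -0.001 -0.001  0.003
  -0.    -0.003]
 [-0.     0.002  0.026  0.023  0.03   0.017  0.002  0.001 -0.004 -0.
   0.005 -0.   ]
 [ 0.     0.002  0.001  0.02   0.006  0.005  0.013  0.005  0.002 -0.006
   0.002 -0.004]
 [ 0.004  0.003 -0.001 -0.001 -0.005  0.015  0.012  0.003 -0.003  0.004
   0.003 -0.004]
 [ 0.006  0.005 -0.001 -0.002 -0.001 -0.     0.012  0.003  0.042  0.045
   0.003  0.004]
 [ 0.005 -0.    -0.003  0.003  0.005 -0.     0.001  0.008  0.047  0.049
  -0.002 -0.003]
 [ 0.003 -0.001  0.005 -0.003 -0.    -0.    -0.002 -0.001  0.042  0.043
  -0.002  0.005]
 [-0.002  0.002 -0.002 -0.001  0.002 -0.004 -0.001 -0.003  0.034  0.037
  -0.003  0.001]
 [ 0.     0.004 -0.005  0.006 -0.005  0.001 -0.001  0.002 -0.001  0.002
  -0.001 -0.   ]
 [ 0.001  0.006 -0.001  0.003  0.001 -0.001  0.002  0.001 -0.003 -0.002
   0.001 -0.002]]
```

View pics/crop1.png

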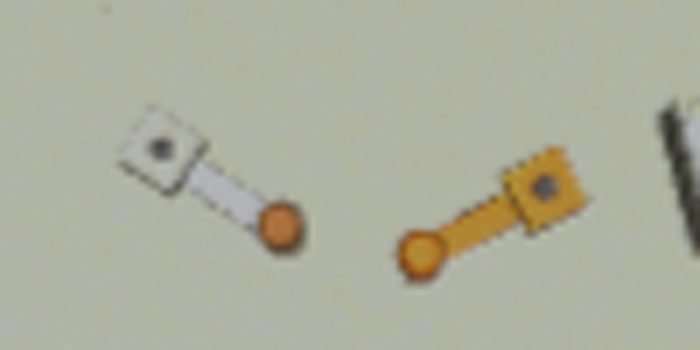

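View pics/crop2.png

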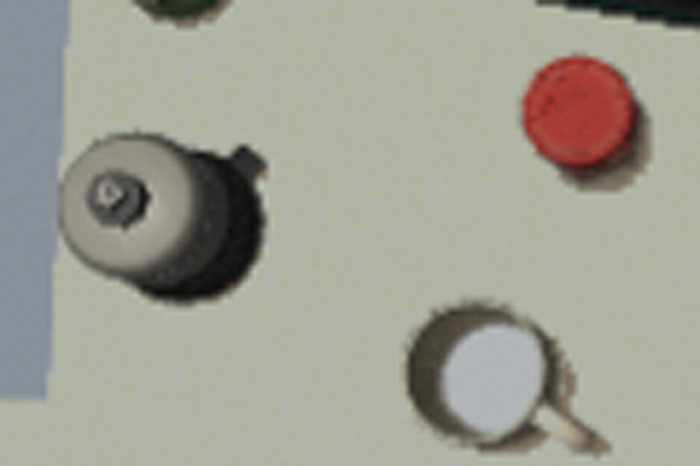

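```bash
cat >> h.py <<'E'
def go(target,yaw_z=None):
    """target tcp pos; yaw_z desired direction(deg) of tool z, pointing down; returns shift in tool axes and rotvec deg"""
    p,M,s=tool()
    d=M.T@(np.array(target)-p)
    out=[*(d.round(4))]
    if yaw_z is not None:
        a=np.radians(yaw_z);z=np.array([np.cos(a),np.sin(a),0]);x=np.array([0,0,-1.]);y=np.cross(z,x)
        T=np.stack([x,y,z],1)
        out+=list(np.degrees(R.from_matrix(M.T@T).as_rotvec()).round(2))
    return out
E
python3 - <<'E'
from h import *
P=np.load('top_c.npy')
# objects: max height per 2cm cell around mill
X=P.reshape(-1,3);X=X[~np.isnan(X[:,0])]
print('cols y:',np.arange(0.29,-0.25,-0.03).round(2))
for x in np.arange(0.78,0.36,-0.03):
    r=[]
    for y in np.arange(0.29,-0.25,-0.03):
        m=(abs(X[:,0]-x)<.015)&(abs(X[:,1]-y)<.015)
        r.append('%4d'%(1000*X[m,2].max()) if m.any() else '   .')
    print('%.2f'%x,' '.join(r))
hub=np.array([0.474,-0.242]);d=np.array([-.040,-.061]);yaw=np.degrees(np.arctan2(d[1],d[0]));print(yaw)
print(go([0.474-.01,-0.242-.0,0.16],yaw+90))
E
```

```text
cols y: [ 0.29  0.26  0.23  0.2   0.17  0.14  0.11  0.08  0.05  0.02 -0.01 -0.04
 -0.07 -0.1  -0.13 -0.16 -0.19 -0.22 -0.25]
0.78    6    4    9   13    5    7    4    .  832  842  829  271  275  274  273  273  274  275  273
0.75  110    1   11   12    5    6    6  170  174  840  850  853  854  857  859  858  856  852  848
0.72  116  119  115   12    9   61   61  170  172  173  170  564  569  274  273  274  274  274  271
0.69   31   32  117   12   58   62   61   61  156  158  256  272  277  273  273  274  273  273  275
0.66   31   33  119   13   57   58   61   58    5    6    6  272  271  271  272  273  274  273  274
0.63   30   28  116   15    6    7   10    5    7    6    9    8    5    7   38  272  270  271  272
0.60   30   34  117   12    8    9    8    8    8    6    7    8    8   88   91   90    6    5    9
0.57   31   30  117   11    7  119  121  117   12    5    8    9    6   89   91   93    6    7    9
0.54   29   31  117   13    .  130  161  128    7    6    7    8    7    5   91   92    7    6    7
0.51   32   31  118    8    8  136  160  130    9    8    7   10    8    7    7    6    5    9   19
0.48   32   65  118   12    7  121  123  122    8    6    6    7   95   99    6    9    8   29   29
0.45  116  119  117    9    7    8    6    8    8    7    5   98   98   95   97    8   12   24   29
0.42   12    8   10    7    7    7    7    4    5    7    7   98   14   97   95    6    7    8    4
0.39    9    6    6    7    8    8    7    7    8    6    5   95   97   97   89    7    9    6    7
0.36    5    2    9    3    6    4    3    3    4    5    5    3    3    5    2    4    7    5    4
-123.25436657471207
[np.float64(0.0543), np.float64(0.371), np.float64(-0.2056), np.float64(-39.45), np.float64(-0.06), np.float64(-0.04)]
```

Request:
{"fn": "play_rows", "kwargs": {
  "series": [
    {"dx": 0.0, "dy": 0.037, "dz": -0.02, "ax": -4},
    {"dx": 0.0, "dy": 0.074, "dz": -0.04, "ax": -8},
    {"dx": 0.0, "dy": 0.11, "dz": -0.06, "ax": -12},
    {"dx": 0.0, "dy": 0.147, "dz": -0.08, "ax": -16},
    {"dx": 0.0, "dy": 0.184, "dz": -0.1, "ax": -20},
    {"dx": 0.01, "dy": 0.22, "dz": -0.12, "ax": -24},
    {"dx": 0.02, "dy": 0.257, "dz": -0.14, "ax": -28},
    {"dx": 0.03, "dy": 0.29, "dz": -0.16, "ax": -32},
    {"dx": 0.04, "dy": 0.325, "dz": -0.18, "ax": -36},
    {"dx": 0.05, "dy": 0.36, "dz": -0.2, "ax": -39.5},
    {"dx": 0.054, "dy": 0.371, "dz": -0.2055, "ax": -39.5},
    {"dx": 0.054, "dy": 0.371, "dz": -0.2055, "ax": -39.5},
    {"dx": 0.054, "dy": 0.371, "dz": -0.2055, "ax": -39.5}
  ]
}}

```text
invalid input
```

Run:
```python
from h import *
im=get_image('wrist');save(im,'w1',scale=1.5);P=cloud(im);np.save('w1.npy',P)
p,M,s=tool();print(s['t'],p,M.round(3))
print(proj(im,[p,p+[0,0,-.1],[0.474,-.242,.024],[.434,-.303,.046]]))
```

```text
0.25 [ 0.17085326 -0.54871126  0.21414365] [[-0.     0.955  0.297]
 [ 0.001  0.297 -0.955]
 [-1.     0.    -0.001]]
[[ 249.38061901  235.50872097]
 [ 249.43450213  190.0003651 ]
 [  48.05923331 -198.63391594]
 [  78.97997088 -171.09187316]]
```

View pics/w1.png

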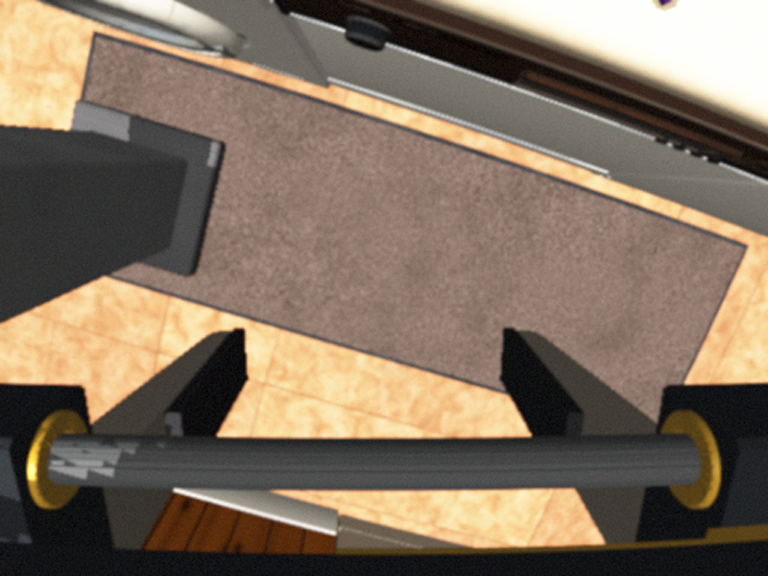

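The call was refused. The rows may need every field, so I'll try them complete.

Request:
{"fn": "play_rows", "kwargs": {
  "force": 40,
  "series": [
    {"dx": 0.0, "dy": 0.037, "dz": -0.02, "ax": -4, "ay": 0, "az": 0, "claw": 1},
    {"dx": 0.0, "dy": 0.074, "dz": -0.04, "ax": -8, "ay": 0, "az": 0, "claw": 1},
    {"dx": 0.0, "dy": 0.11, "dz": -0.06, "ax": -12, "ay": 0, "az": 0, "claw": 1},
    {"dx": 0.0, "dy": 0.147, "dz": -0.08, "ax": -16, "ay": 0, "az": 0, "claw": 1},
    {"dx": 0.0, "dy": 0.184, "dz": -0.1, "ax": -20, "ay": 0, "az": 0, "claw": 1},
    {"dx": 0.01, "dy": 0.22, "dz": -0.12, "ax": -24, "ay": 0, "az": 0, "claw": 1},
    {"dx": 0.02, "dy": 0.257, "dz": -0.14, "ax": -28, "ay": 0, "az": 0, "claw": 1},
    {"dx": 0.03, "dy": 0.29, "dz": -0.16, "ax": -32, "ay": 0, "az": 0, "claw": 1},
    {"dx": 0.04, "dy": 0.325, "dz": -0.18, "ax": -36, "ay": 0, "az": 0, "claw": 1},
    {"dx": 0.05, "dy": 0.36, "dz": -0.2, "ax": -39.5, "ay": 0, "az": 0, "claw": 1},
    {"dx": 0.054, "dy": 0.371, "dz": -0.2055, "ax": -39.5, "ay": 0, "az": 0, "claw": 1},
    {"dx": 0.054, "dy": 0.371, "dz": -0.2055, "ax": -39.5, "ay": 0, "az": 0, "claw": 1},
    {"dx": 0.054, "dy": 0.371, "dz": -0.2055, "ax": -39.5, "ay": 0, "az": 0, "claw": 1}
  ]
}}

```text
t: 1.33
tcp_pos: [0.464, -0.2421, 0.1604]
tcp_rot: [0.677, 0.201, 0.678, -0.202]
ft_force: [-0.1, -0.2, -0.3]
opening: 0.0918
```

Run:
```python
from h import *
im=get_image('wrist');save(im,'w2',scale=1.5);P=cloud(im);np.save('w2.npy',P)
p,M,s=tool();print(s['t'],p,M.round(3))
print(proj(im,[p,p+[0,0,-.1],[0.474,-.242,.024],[.434,-.303,.046]])*1.5)
```

```text
1.3833 [ 0.46374367 -0.24309828  0.16078723] [[-0.     0.548  0.837]
 [-0.001  0.837 -0.548]
 [-1.    -0.001  0.   ]]
[[375.88971698 356.68954569]
 [375.22963233 287.1592066 ]
 [388.09853984 262.05666264]
 [387.90171743 386.77574604]]
```

View pics/w2.png

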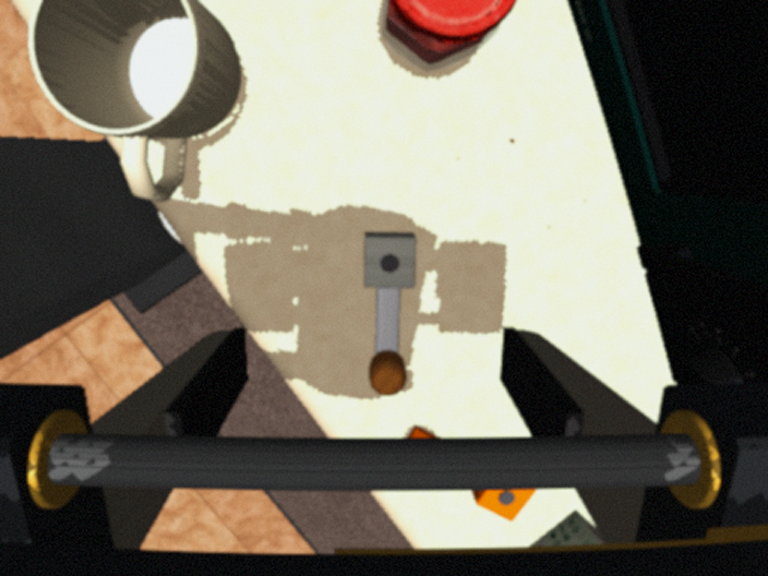

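The view matches the prediction: hub mark at (390,263), knob at (387,373). Both lie along the tool's y axis, with the jaws square to the hub. Now I'll work out the descent.

```bash
cat >> h.py <<'E'
def back(im,uv,z):
    T=np.array(im['world_to_cam']);uv=np.array(uv,float).reshape(-1,1,2)
    n=cv2.undistortPoints(uv,np.array(im['camera_matrix']),np.array(im['D'])).reshape(-1,2)
    r=np.c_[n,np.ones(len(n))]@T[:3,:3];c=-T[:3,:3].T@T[:3,3]
    return c+r*((z-c[2])/r[:,2])[:,None]
E
python3 - <<'E'
from h import *
im=get_image('wrist')
p,M,s=tool()
c=back(im,np.array([[364,234],[414,233],[416,285],[364,287],[390,263]])/1.5,.024);print(c.round(4))
k=back(im,np.array([[388,290],[386.5,350]])/1.5,.008);print(k.round(4),np.degrees(np.arctan2(*(k[1]-k[0])[[1,0]])))
h=c[:4].mean(0)
print(h,go([h[0],h[1],.004],-33.25))
E
```

```text
[[ 0.471  -0.2205  0.024 ]
 [ 0.4968 -0.2366  0.024 ]
 [ 0.4805 -0.2649  0.024 ]
 [ 0.4527 -0.2482  0.024 ]
 [ 0.4745 -0.2443  0.024 ]]
[[ 0.4622 -0.2618  0.008 ]
 [ 0.4386 -0.2966  0.008 ]] -124.18037175471787
[ 0.47522357 -0.24257544  0.024     ] [np.float64(0.1571), np.float64(0.0073), np.float64(0.009), np.float64(-0.03), np.float64(0.03), np.float64(0.03)]
```

Request:
{"fn": "play_rows", "kwargs": {
  "series": [
    {"dx": 0.03, "dy": 0.007, "dz": 0.009, "ax": 0.5, "ay": 0, "az": 0, "claw": 0.5},
    {"dx": 0.06, "dy": 0.007, "dz": 0.009, "ax": 0.5, "ay": 0, "az": 0, "claw": 0.5},
    {"dx": 0.09, "dy": 0.007, "dz": 0.009, "ax": 0.5, "ay": 0, "az": 0, "claw": 0.5},
    {"dx": 0.12, "dy": 0.007, "dz": 0.009, "ax": 0.5, "ay": 0, "az": 0, "claw": 0.5},
    {"dx": 0.145, "dy": 0.007, "dz": 0.009, "ax": 0.5, "ay": 0, "az": 0, "claw": 0.5},
    {"dx": 0.155, "dy": 0.007, "dz": 0.009, "ax": 0.5, "ay": 0, "az": 0, "claw": 0.5},
    {"dx": 0.155, "dy": 0.007, "dz": 0.009, "ax": 0.5, "ay": 0, "az": 0, "claw": 0.3},
    {"dx": 0.155, "dy": 0.007, "dz": 0.009, "ax": 0.5, "ay": 0, "az": 0, "claw": -1},
    {"dx": 0.155, "dy": 0.007, "dz": 0.009, "ax": 0.5, "ay": 0, "az": 0, "claw": -1},
    {"dx": 0.155, "dy": 0.007, "dz": 0.009, "ax": 0.5, "ay": 0, "az": 0, "claw": -1},
    {"dx": 0.155, "dy": 0.007, "dz": 0.009, "ax": 0.5, "ay": 0, "az": 0, "claw": -1},
    {"dx": 0.155, "dy": 0.007, "dz": 0.009, "ax": 0.5, "ay": 0, "az": 0, "claw": -1},
    {"dx": 0.155, "dy": 0.007, "dz": 0.009, "ax": 0.5, "ay": 0, "az": 0, "claw": -1}
  ]
}}

```text
t: 2.52
tcp_pos: [0.4761, -0.2421, 0.0068]
tcp_rot: [0.677, 0.205, 0.676, -0.205]
ft_force: [-0.9, 0.9, 6.2]
opening: 0.0315
```

Run:
```python
from h import *
im=get_image('wrist');save(im,'w3',scale=1.5)
p,M,s=tool();print(s['t'],p,s['opening'],s['ft_force'])
```

```text
2.5667 [ 0.4760823  -0.24211152  0.00681578] 0.031497669520196954 [-1.14362839  0.58564173  6.18682224]
```

View pics/w3.png

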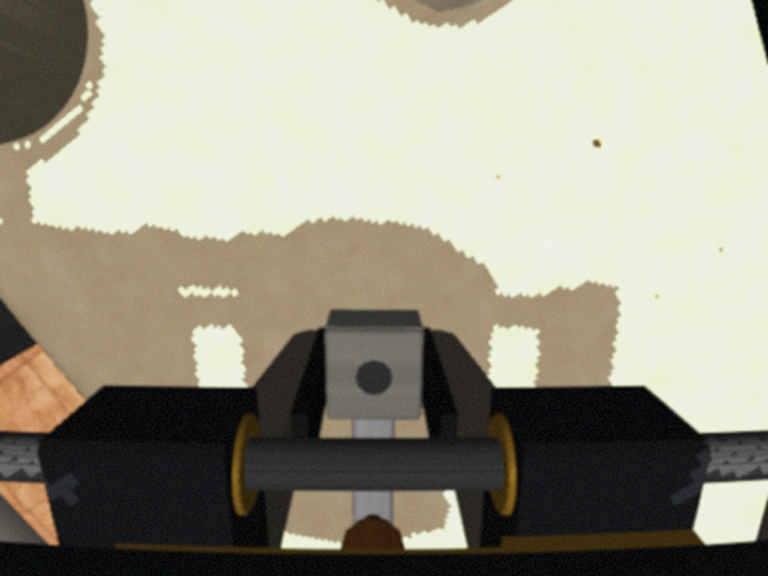

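The hub is held between the pads, with an opening of 31.5 mm and the hub mark at (374,377). I'll lift and check.

Request:
{"fn": "play_rows", "kwargs": {
  "series": [
    {"dx": -0.01, "dy": 0, "dz": 0, "ax": 0, "ay": 0, "az": 0, "claw": -1},
    {"dx": -0.03, "dy": 0, "dz": 0, "ax": 0, "ay": 0, "az": 0, "claw": -1},
    {"dx": -0.06, "dy": 0, "dz": 0, "ax": 0, "ay": 0, "az": 0, "claw": -1},
    {"dx": -0.1, "dy": 0, "dz": 0, "ax": 0, "ay": 0, "az": 0, "claw": -1},
    {"dx": -0.14, "dy": 0, "dz": 0, "ax": 0, "ay": 0, "az": 0, "claw": -1},
    {"dx": -0.18, "dy": 0, "dz": 0, "ax": 0, "ay": 0, "az": 0, "claw": -1},
    {"dx": -0.22, "dy": 0, "dz": 0, "ax": 0, "ay": 0, "az": 0, "claw": -1},
    {"dx": -0.25, "dy": 0, "dz": 0, "ax": 0, "ay": 0, "az": 0, "claw": -1},
    {"dx": -0.25, "dy": 0, "dz": 0, "ax": 0, "ay": 0, "az": 0, "claw": -1}
  ]
}}

```text
t: 3.32
tcp_pos: [0.4782, -0.2436, 0.2641]
tcp_rot: [0.681, 0.203, 0.672, -0.207]
ft_force: [0.8, -0.7, -0.8]
opening: 0.0318
```

Run:
```python
from h import *
im=get_image('wrist');save(im,'w4',scale=1.5)
p,M,s=tool();print(s['t'],p,s['opening'],s['ft_force'],s['ft_torque'])
im=get_image('top')
a=im['color'][:,:,::-1]
P=cloud(im)
# mill fits: collar top pixels z>0.134 near mill
X=P.reshape(-1,3);m=(abs(X[:,0]-.525)<.05)&(abs(X[:,1]-.105)<.05)
for lo,hi in [(.11,.132),(.135,.147),(.15,.17)]:
    q=X[m&(X[:,2]>lo)&(X[:,2]<hi)];print(lo,len(q),q.mean(0),q.min(0),q.max(0))
cv2.imwrite('pics/mill_top.png',cv2.resize(a[195:225,105:145],None,fx=16,fy=16,interpolation=cv2.INTER_CUBIC))
print(s['q'])
```

```text
3.3667 [ 0.47699831 -0.24275071  0.26008244] 0.031551960012121454 [ 0.21600444  0.36594552 -2.99585386] [ 0.03579348 -0.12588104 -0.00892955]
0.11 398 [0.52279428 0.1065262  0.1210778 ] [0.48426337 0.07101217 0.11001306] [0.56302279 0.1499121  0.13146087]
0.135 56 [0.52325992 0.10952453 0.13995578] [0.51067881 0.09649388 0.13584139] [0.53901897 0.12442189 0.1467629 ]
0.15 15 [0.52356577 0.10976358 0.15626182] [0.51840755 0.10436943 0.15023071] [0.53076829 0.11750786 0.16280926]
[-6.96731071e-01  1.98459950e-02  1.65519207e+00  6.34646139e-05
  1.45834278e+00 -1.08635244e-01]
```

View pics/w4.png

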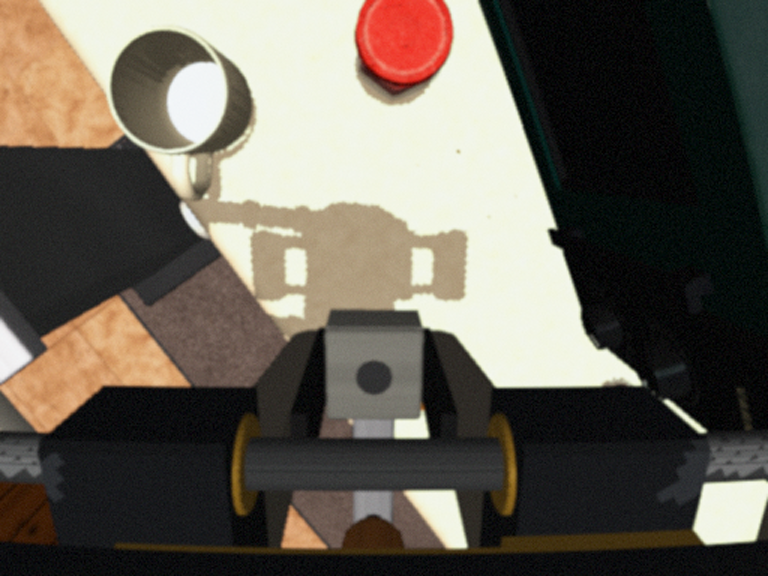

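View pics/mill_top.png

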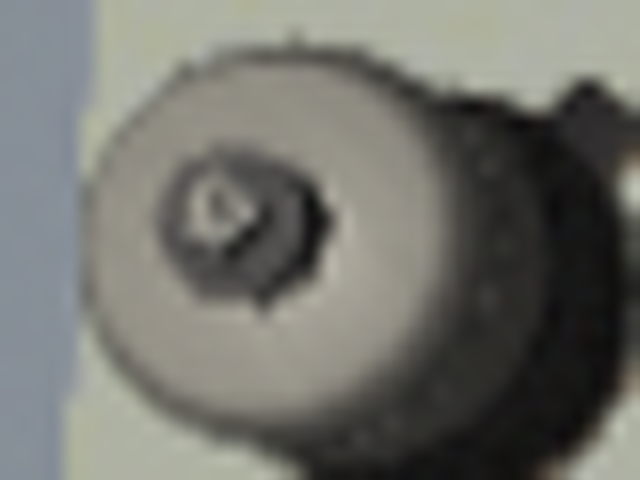

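The hold is firm and level. Next I'll carry it to just short of the mill, so the wrist camera can see the shaft past the hub.

Request:
{"fn": "play_rows", "kwargs": {
  "series": [
    {"dx": 0, "dy": 0.02, "dz": -0.012, "ax": 0, "ay": 0, "az": 0, "claw": -1},
    {"dx": 0, "dy": 0.05, "dz": -0.03, "ax": 0, "ay": 0, "az": 0, "claw": -1},
    {"dx": 0, "dy": 0.08, "dz": -0.048, "ax": 0, "ay": 0, "az": 0, "claw": -1},
    {"dx": 0, "dy": 0.11, "dz": -0.065, "ax": 0, "ay": 0, "az": 0, "claw": -1},
    {"dx": 0, "dy": 0.14, "dz": -0.083, "ax": 0, "ay": 0, "az": 0, "claw": -1},
    {"dx": 0, "dy": 0.17, "dz": -0.1, "ax": 0, "ay": 0, "az": 0, "claw": -1},
    {"dx": 0, "dy": 0.2, "dz": -0.119, "ax": 0, "ay": 0, "az": 0, "claw": -1},
    {"dx": 0, "dy": 0.23, "dz": -0.137, "ax": 0, "ay": 0, "az": 0, "claw": -1},
    {"dx": 0, "dy": 0.25, "dz": -0.149, "ax": 0, "ay": 0, "az": 0, "claw": -1},
    {"dx": 0, "dy": 0.26, "dz": -0.155, "ax": 0, "ay": 0, "az": 0, "claw": -1},
    {"dx": 0, "dy": 0.26, "dz": -0.155, "ax": 0, "ay": 0, "az": 0, "claw": -1},
    {"dx": 0, "dy": 0.26, "dz": -0.155, "ax": 0, "ay": 0, "az": 0, "claw": -1},
    {"dx": 0, "dy": 0.26, "dz": -0.155, "ax": 0, "ay": 0, "az": 0, "claw": -1}
  ]
}}

```text
t: 4.5
tcp_pos: [0.4904, 0.0595, 0.2547]
tcp_rot: [0.676, 0.205, 0.677, -0.206]
ft_force: [0.8, -0.3, -1.6]
opening: 0.032
```

Run:
```python
from h import *
im=get_image('wrist');save(im,'w5',scale=1.5)
p,M,s=tool();print(s['t'],p,s['opening'],s['ft_force'])
print(proj(im,[.5235,.1095,.159])*1.5,proj(im,[.5235,.1095,.14])*1.5)
u,v=proj(im,[.5235,.1095,.159])[0].astype(int)
save(im,'w5c',crop=(max(u-50,0),max(v-40,0),u+50,v+40),scale=7);print(max(u-50,0),max(v-40,0))
```

```text
4.55 [0.49056815 0.05936726 0.2549696 ] 0.03169966303522241 [-0.26086291 -0.34349254 -0.88330194]
[[374.20461908 173.65225761]] [[374.2025487  172.60948506]]
199 75
```

View pics/w5.png

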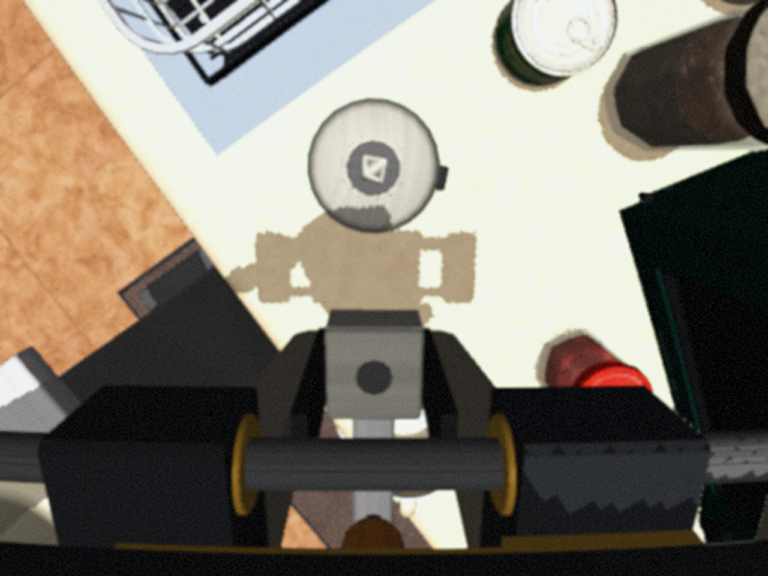

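View pics/w5c.png

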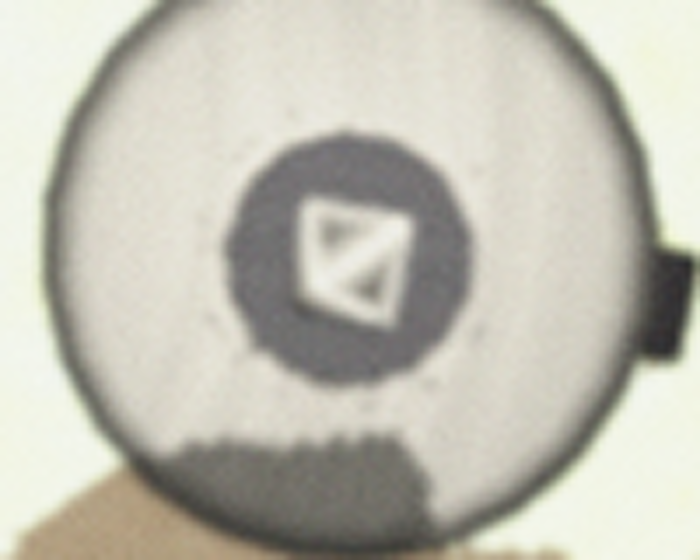

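Run:
```python
from h import *
im=get_image('wrist')
c=im['color'][95:130,230:270]
g=cv2.cvtColor(c,cv2.COLOR_RGB2GRAY).astype(float)
g=np.clip((g-g.min())/(np.percentile(g,99)-g.min()),0,1)*255
cv2.imwrite('pics/sh.png',cv2.resize(g.astype(np.uint8),None,fx=16,fy=16,interpolation=cv2.INTER_CUBIC))
# overlay candidates
b=cv2.resize(im['color'][95:130,230:270,::-1],None,fx=16,fy=16,interpolation=cv2.INTER_CUBIC)
p,M,s=tool()
# collar center by fit: 
P=cloud(im);X=P.reshape(-1,3)
m=(abs(X[:,0]-.523)<.03)&(abs(X[:,1]-.109)<.03)&(X[:,2]>.136)&(X[:,2]<.147);q=X[m];print(len(q),q.mean(0),(q.min(0)+q.max(0))/2)
uv=np.array([[x,y] for x,y in [(199+350/7,75+258/7)]]);ctr=back(im,uv,.14)[0];print('collar ctr',ctr)
for ang,col in [(-33.7-9,(0,0,255)),]:
  for h,zz in [(.006,.151),(.003,.159),(.006,.14)]:
    a=np.radians(ang);pts=[]
    for sx,sy in [(1,1),(1,-1),(-1,-1),(-1,1)]:
        pts.append([ctr[0]+h*(sx*np.cos(a)-sy*np.sin(a)),ctr[1]+h*(sx*np.sin(a)+sy*np.cos(a)),zz])
    u=((proj(im,pts)-[230,95]+.5)*16).astype(int)
    cv2.polylines(b,[u.reshape(-1,1,2)],True,col,1)
cv2.imwrite('pics/sh2.png',b)
```

```text
760 [0.52436677 0.11213693 0.13879163] [0.52415386 0.11195737 0.13872049]
collar ctr [0.52489724 0.11170326 0.14      ]
```

View pics/sh2.png

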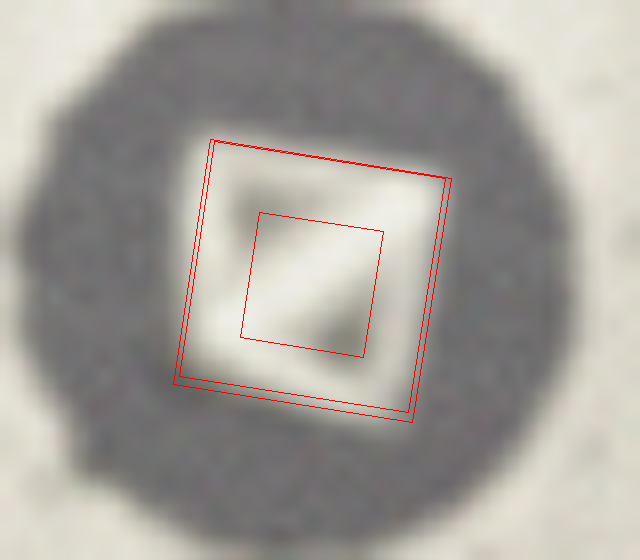

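View pics/sh.png

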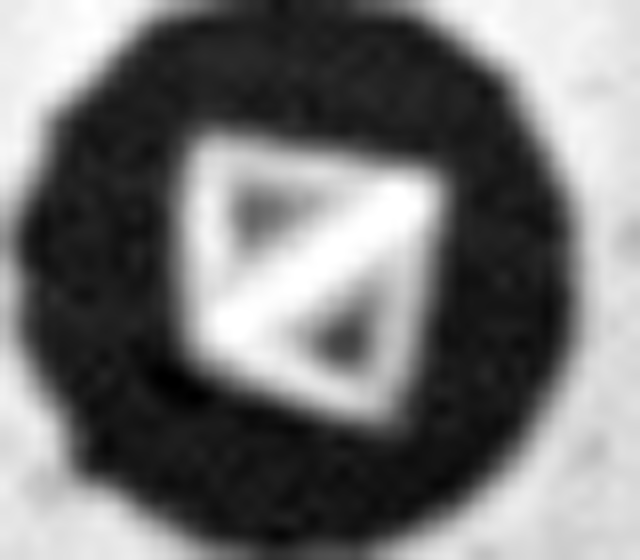

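Run:
```python
from h import *
im=get_image('wrist')
p,M,s=tool()
c=im['color'][235:285,205:295,::-1];cv2.imwrite('pics/hub.png',cv2.resize(c,None,fx=8,fy=8,interpolation=cv2.INTER_CUBIC))
for uv in [(374,377)]:
    b=back(im,np.array([uv])/1.5,p[2]+.017)[0];print('mark in tool',(M.T@(b-p)).round(4))
c=back(im,np.array([[329,324],[419,324],[422,417],[326,417]])/1.5,p[2]+.017)
print(((c-p)@M).round(4),((c-p)@M).mean(0))
off=[0,0,0]
print('delta to put TCP over shaft', go([.5248,.1117,.255],-42.3))
```

```text
mark in tool [-0.017  -0.0013 -0.0003]
[[-0.017   0.0168 -0.0145]
 [-0.017   0.0168  0.0138]
 [-0.017  -0.0158  0.0156]
 [-0.017  -0.0158 -0.0163]] [-0.01700012  0.00046237 -0.00034286]
delta to put TCP over shaft [np.float64(0.0004), np.float64(0.0623), np.float64(-0.0008), np.float64(8.48), np.float64(-0.01), np.float64(0.03)]
```

View pics/hub.png

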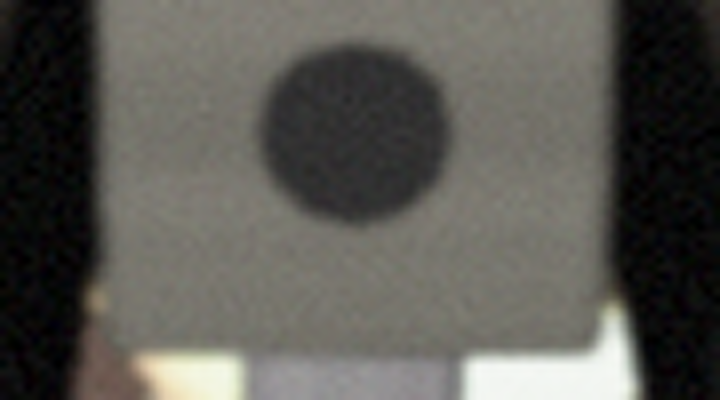

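Request:
{"fn": "play_rows", "kwargs": {
  "series": [
    {"dx": 0, "dy": 0.02, "dz": 0, "ax": 3, "ay": 0, "az": 0, "claw": -1},
    {"dx": 0, "dy": 0.045, "dz": -0.0005, "ax": 6, "ay": 0, "az": 0, "claw": -1},
    {"dx": 0, "dy": 0.0628, "dz": -0.0008, "ax": 8.5, "ay": 0, "az": 0, "claw": -1},
    {"dx": 0.02, "dy": 0.0628, "dz": -0.0008, "ax": 8.5, "ay": 0, "az": 0, "claw": -1},
    {"dx": 0.04, "dy": 0.0628, "dz": -0.0008, "ax": 8.5, "ay": 0, "az": 0, "claw": -1},
    {"dx": 0.06, "dy": 0.0628, "dz": -0.0008, "ax": 8.5, "ay": 0, "az": 0, "claw": -1},
    {"dx": 0.07, "dy": 0.0628, "dz": -0.0008, "ax": 8.5, "ay": 0, "az": 0, "claw": -1},
    {"dx": 0.07, "dy": 0.0628, "dz": -0.0008, "ax": 8.5, "ay": 0, "az": 0, "claw": -1},
    {"dx": 0.07, "dy": 0.0628, "dz": -0.0008, "ax": 8.5, "ay": 0, "az": 0, "claw": -1}
  ]
}}

```text
t: 5.4
tcp_pos: [0.525, 0.1129, 0.1857]
tcp_rot: [0.659, 0.255, 0.66, -0.255]
ft_force: [0.2, -0.0, -2.5]
opening: 0.0315
```

Run:
```python
from h import *
p,M,s=tool();print(s['t'],p,s['opening'],s['ft_force'],s['ft_torque'])
print('yaw z',np.degrees(np.arctan2(M[1,2],M[0,2])), 'hub est',p+M@[0,-.0006,-.0002],M[2])
im=get_image('wrist');save(im,'w6',scale=1.5)
```

```text
5.4 [0.52498262 0.11287042 0.1857256 ] 0.03151735407504811 [ 0.18686999 -0.01480253 -2.5395031 ] [ 0.00268297 -0.03892349  0.01384914]
yaw z -42.25741882038825 hub est [0.52443112 0.11256083 0.18572584] [-9.99999904e-01 -3.09687080e-04 -3.11066321e-04]
```

View pics/w6.png

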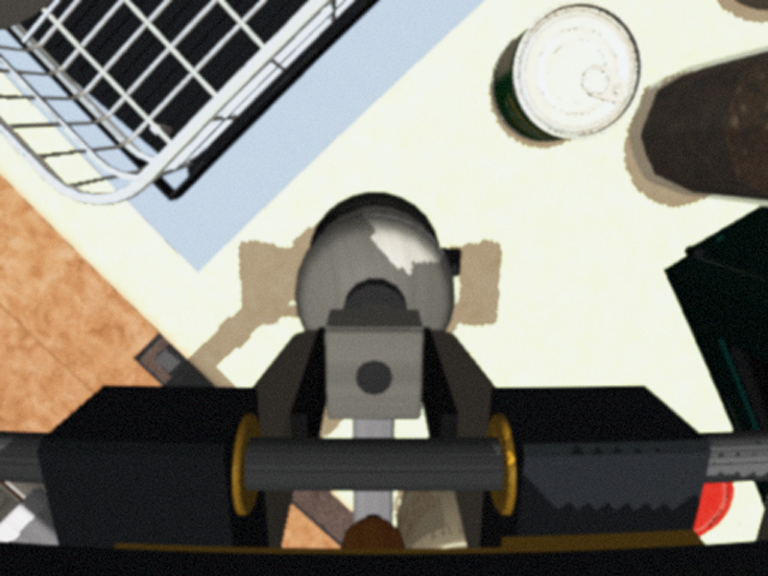

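The collar and shaft sit centred below the hub at (375,295). I'll lower it slowly and watch the force.

Request:
{"fn": "play_rows", "kwargs": {
  "series": [
    {"dx": 0.008, "dy": -0.0004, "dz": 0.0009, "ax": 0, "ay": 0, "az": 0, "claw": -1},
    {"dx": 0.015, "dy": -0.0004, "dz": 0.0009, "ax": 0, "ay": 0, "az": 0, "claw": -1},
    {"dx": 0.02, "dy": -0.0004, "dz": 0.0009, "ax": 0, "ay": 0, "az": 0, "claw": -1},
    {"dx": 0.024, "dy": -0.0004, "dz": 0.0009, "ax": 0, "ay": 0, "az": 0, "claw": -1},
    {"dx": 0.028, "dy": -0.0004, "dz": 0.0009, "ax": 0, "ay": 0, "az": 0, "claw": -1},
    {"dx": 0.03, "dy": -0.0004, "dz": 0.0009, "ax": 0, "ay": 0, "az": 0, "claw": -1},
    {"dx": 0.03, "dy": -0.0004, "dz": 0.0009, "ax": 0, "ay": 0, "az": 0, "claw": -1}
  ]
}}

```text
t: 6.03
tcp_pos: [0.5249, 0.1125, 0.1549]
tcp_rot: [0.659, 0.254, 0.66, -0.255]
ft_force: [0.5, 1.1, -1.6]
opening: 0.0313
```

Request:
{"fn": "play_rows", "kwargs": {
  "series": [
    {"dx": 0.002, "dy": 0, "dz": 0, "ax": 0, "ay": 0, "az": 0, "claw": -1},
    {"dx": 0.004, "dy": 0, "dz": 0, "ax": 0, "ay": 0, "az": 0, "claw": -1},
    {"dx": 0.006, "dy": 0, "dz": 0, "ax": 0, "ay": 0, "az": 0, "claw": -1},
    {"dx": 0.0075, "dy": 0, "dz": 0, "ax": 0, "ay": 0, "az": 0, "claw": -1},
    {"dx": 0.0075, "dy": 0, "dz": 0, "ax": 0, "ay": 0, "az": 0, "claw": -1}
  ]
}}

```text
t: 6.45
tcp_pos: [0.5251, 0.1125, 0.1477]
tcp_rot: [0.659, 0.255, 0.66, -0.255]
ft_force: [-0.3, 0.3, -2.2]
opening: 0.0317
```

Request:
{"fn": "play_rows", "kwargs": {
  "series": [
    {"dx": 0.001, "dy": 0, "dz": 0, "ax": 0, "ay": 0, "az": 0, "claw": -1},
    {"dx": 0.002, "dy": 0, "dz": 0, "ax": 0, "ay": 0, "az": 0, "claw": -1},
    {"dx": 0.002, "dy": 0, "dz": 0, "ax": 0, "ay": 0, "az": 0, "claw": -1}
  ]
}}

```text
t: 6.7
tcp_pos: [0.5255, 0.1125, 0.1468]
tcp_rot: [0.66, 0.255, 0.66, -0.255]
ft_force: [-1.2, 0.4, 2.7]
opening: 0.0314
```

Contact came at tip z 0.1468, about 5 N up, which matches the seated height of 0.147. I'll release, rise and check.

Request:
{"fn": "play_rows", "kwargs": {
  "series": [
    {"dx": 0, "dy": 0, "dz": 0, "ax": 0, "ay": 0, "az": 0, "claw": 0.3},
    {"dx": 0, "dy": 0, "dz": 0, "ax": 0, "ay": 0, "az": 0, "claw": 0.3},
    {"dx": 0, "dy": 0, "dz": 0, "ax": 0, "ay": 0, "az": 0, "claw": 0.3},
    {"dx": 0, "dy": 0, "dz": 0, "ax": 0, "ay": 0, "az": 0, "claw": 0.3},
    {"dx": -0.02, "dy": 0, "dz": 0, "ax": 0, "ay": 0, "az": 0, "claw": 0.3},
    {"dx": -0.05, "dy": -0.01, "dz": 0, "ax": 0, "ay": 0, "az": 0, "claw": 0.3},
    {"dx": -0.085, "dy": -0.04, "dz": 0, "ax": 0, "ay": 0, "az": 0, "claw": 0.3},
    {"dx": -0.115, "dy": -0.07, "dz": 0, "ax": 0, "ay": 0, "az": 0, "claw": 0.3},
    {"dx": -0.115, "dy": -0.07, "dz": 0, "ax": 0, "ay": 0, "az": 0, "claw": 0.3},
    {"dx": -0.115, "dy": -0.07, "dz": 0, "ax": 0, "ay": 0, "az": 0, "claw": 0.3}
  ]
}}

```text
t: 7.53
tcp_pos: [0.4793, 0.0597, 0.2637]
tcp_rot: [0.661, 0.256, 0.657, -0.255]
ft_force: [0.3, -0.2, 0.6]
opening: 0.0599
```

Run:
```python
from h import *
p,M,s=tool();print(s['t'],p,s['opening'],s['ft_force'],s['q'])
im=get_image('wrist');save(im,'w7',scale=1.5)
k=[.5249+.07*-M[0,1],.1117+.07*-M[1,1]]
print('pred',k,proj(im,[[.5249,.1117,.164],[*k,.186]])*1.5)
P=cloud(im);u,v=proj(im,[[.5249,.1117,.164],[*k,.186]]).astype(int).T
for a,b in zip(u,v):print(P[b-2:b+3,a-2:a+3].reshape(-1,3).mean(0))
```

```text
7.5333 [0.47928788 0.05970931 0.26371996] 0.059874165456512855 [ 0.34935585 -0.21536564  0.63865113] [-1.26936092e-01 -1.20848639e-01  1.78342357e+00  1.43459060e-05
  1.47331647e+00  6.11617216e-01]
pred [np.float64(0.47777525945941196), np.float64(0.059938953425948585)] [[371.05547812 156.13094198]
 [371.19361892 298.07575252]]
[0.5247323  0.11194408 0.16384679]
[0.4776623  0.06033762 0.18474301]
```

View pics/w7.png

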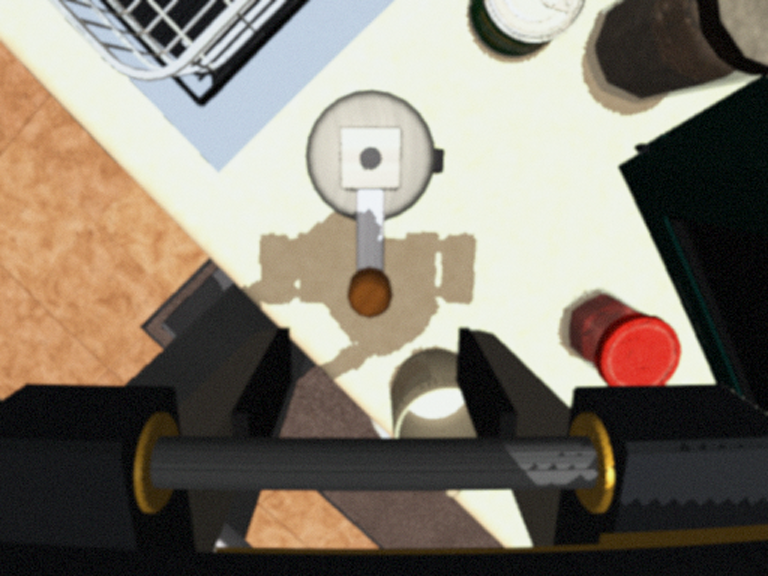

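The crank is seated and released. Hub top reads z 0.164 and knob top 0.185, against 0.164 and 0.186 expected; the arm is level. Now I'll grip the knob lightly.

Request:
{"fn": "play_rows", "kwargs": {
  "force": 10,
  "series": [
    {"dx": 0.03, "dy": -0.0007, "dz": -0.0013, "ax": 0, "ay": 0, "az": 0, "claw": 0.3},
    {"dx": 0.06, "dy": -0.0007, "dz": -0.0013, "ax": 0, "ay": 0, "az": 0, "claw": 0.3},
    {"dx": 0.085, "dy": -0.0007, "dz": -0.0013, "ax": 0, "ay": 0, "az": 0, "claw": 0.1},
    {"dx": 0.1, "dy": -0.0007, "dz": -0.0013, "ax": 0, "ay": 0, "az": 0, "claw": 0},
    {"dx": 0.1085, "dy": -0.0007, "dz": -0.0013, "ax": 0, "ay": 0, "az": 0, "claw": -0.2},
    {"dx": 0.1085, "dy": -0.0007, "dz": -0.0013, "ax": 0, "ay": 0, "az": 0, "claw": -1},
    {"dx": 0.1085, "dy": -0.0007, "dz": -0.0013, "ax": 0, "ay": 0, "az": 0, "claw": -1},
    {"dx": 0.1085, "dy": -0.0007, "dz": -0.0013, "ax": 0, "ay": 0, "az": 0, "claw": -1},
    {"dx": 0.1085, "dy": -0.0007, "dz": -0.0013, "ax": 0, "ay": 0, "az": 0, "claw": -1}
  ]
}}

```text
t: 8.33
tcp_pos: [0.4778, 0.0611, 0.1537]
tcp_rot: [0.66, 0.255, 0.659, -0.254]
ft_force: [0.1, 0.8, -1.2]
opening: 0.0233
```

```bash
cat > wind.py <<'E'
from h import *
import sys
C=np.array([.5249,.1117]);
def rows(n,step,turn=0,phi0=None,lead=0):
    p,M,s=tool()
    r=p[:2]-C;print('t',s['t'],'p',p.round(4),'r',np.hypot(*r).round(4),'open',s['opening'],'F',s['ft_force'].round(1))
    if phi0 is None: phi0=np.arctan2(r[1],r[0])
    print('phi',np.degrees(phi0).round(1),'yaw',np.degrees(np.arctan2(M[1,2],M[0,2])).round(1))
    for i in range(1,n+1):
        a=phi0-np.radians(step)*i
        t=np.array([C[0]+.07*np.cos(a),C[1]+.07*np.sin(a),.1545])
        d=M.T@(t-p);print('{"dx": %.4f, "dy": %.4f, "dz": %.4f, "ax": %.1f, "ay": 0, "az": 0, "claw": -1}, '%(d[0],d[1],d[2],turn*i),end='')
    print()
if __name__=='__main__':rows(int(sys.argv[1]),float(sys.argv[2]),float(sys.argv[3]))
E
python3 wind.py 20 9 2.9
```

```text
t 8.3333 p [0.4778 0.0611 0.1537] r 0.0691 open 0.02331910798711035 F [ 0.1  0.8 -1.2]
phi -132.9 yaw -42.2
{"dx": -0.0008, "dy": 0.0001, "dz": -0.0109, "ax": 2.9, "ay": 0, "az": 0, "claw": -1}, {"dx": -0.0008, "dy": 0.0028, "dz": -0.0216, "ax": 5.8, "ay": 0, "az": 0, "claw": -1}, {"dx": -0.0008, "dy": 0.0071, "dz": -0.0317, "ax": 8.7, "ay": 0, "az": 0, "claw": -1}, {"dx": -0.0008, "dy": 0.0130, "dz": -0.0410, "ax": 11.6, "ay": 0, "az": 0, "claw": -1}, {"dx": -0.0008, "dy": 0.0202, "dz": -0.0492, "ax": 14.5, "ay": 0, "az": 0, "claw": -1}, {"dx": -0.0008, "dy": 0.0287, "dz": -0.0563, "ax": 17.4, "ay": 0, "az": 0, "claw": -1}, {"dx": -0.0008, "dy": 0.0381, "dz": -0.0619, "ax": 20.3, "ay": 0, "az": 0, "claw": -1}, {"dx": -0.0008, "dy": 0.0483, "dz": -0.0660, "ax": 23.2, "ay": 0, "az": 0, "claw": -1}, {"dx": -0.0008, "dy": 0.0590, "dz": -0.0684, "ax": 26.1, "ay": 0, "az": 0, "claw": -1}, {"dx": -0.0008, "dy": 0.0700, "dz": -0.0691, "ax": 29.0, "ay": 0, "az": 0, "claw": -1}, {"dx": -0.0008, "dy": 0.0809, "dz": -0.0681, "ax": 31.9, "ay": 0, "az": 0, "claw": -1}, {"dx": -0.0007, "dy": 0.0916, "dz": -0.0654, "ax": 34.8, "ay": 0, "az": 0, "claw": -1}, {"dx": -0.0007, "dy": 0.1017, "dz": -0.0611, "ax": 37.7, "ay": 0, "az": 0, "claw": -1}, {"dx": -0.0007, "dy": 0.1109, "dz": -0.0552, "ax": 40.6, "ay": 0, "az": 0, "claw": -1}, {"dx": -0.0007, "dy": 0.1192, "dz": -0.0480, "ax": 43.5, "ay": 0, "az": 0, "claw": -1}, {"dx": -0.0007, "dy": 0.1262, "dz": -0.0395, "ax": 46.4, "ay": 0, "az": 0, "claw": -1}, {"dx": -0.0006, "dy": 0.1319, "dz": -0.0301, "ax": 49.3, "ay": 0, "az": 0, "claw": -1}, {"dx": -0.0006, "dy": 0.1359, "dz": -0.0199, "ax": 52.2, "ay": 0, "az": 0, "claw": -1}, {"dx": -0.0006, "dy": 0.1384, "dz": -0.0092, "ax": 55.1, "ay": 0, "az": 0, "claw": -1}, {"dx": -0.0006, "dy": 0.1391, "dz": 0.0018, "ax": 58.0, "ay": 0, "az": 0, "claw": -1},
```

Request:
{"fn": "play_rows", "kwargs": {
  "series": [
    {"dx": -0.0005, "dy": 0, "dz": -0.011, "ax": 2.9, "ay": 0, "az": 0, "claw": -1},
    {"dx": -0.0005, "dy": 0.003, "dz": -0.0215, "ax": 5.8, "ay": 0, "az": 0, "claw": -1},
    {"dx": -0.0005, "dy": 0.007, "dz": -0.0315, "ax": 8.7, "ay": 0, "az": 0, "claw": -1},
    {"dx": -0.0005, "dy": 0.013, "dz": -0.041, "ax": 11.6, "ay": 0, "az": 0, "claw": -1},
    {"dx": -0.0005, "dy": 0.02, "dz": -0.049, "ax": 14.5, "ay": 0, "az": 0, "claw": -1},
    {"dx": -0.0005, "dy": 0.0285, "dz": -0.056, "ax": 17.4, "ay": 0, "az": 0, "claw": -1},
    {"dx": -0.0005, "dy": 0.038, "dz": -0.062, "ax": 20.3, "ay": 0, "az": 0, "claw": -1},
    {"dx": -0.0005, "dy": 0.048, "dz": -0.066, "ax": 23.2, "ay": 0, "az": 0, "claw": -1}
  ]
}}

```text
t: 9.0
tcp_pos: [0.462, 0.141, 0.1545]
tcp_rot: [0.596, 0.383, 0.593, -0.382]
ft_force: [3.6, -3.1, -2.8]
opening: 0.0232
```

```bash
python3 - <<'E'
from h import *
im=get_image('wrist');save(im,'w8',scale=1.5)
E
python3 wind.py 20 9 1.8
```

```text
t 9.05 p [0.4626 0.1421 0.1546] r 0.0693 open 0.023190618783611425 F [ 2.6 -1.6 -2.1]
phi 154.0 yaw -65.7
{"dx": 0.0001, "dy": 0.0086, "dz": -0.0068, "ax": 1.8, "ay": 0, "az": 0, "claw": -1}, {"dx": 0.0001, "dy": 0.0184, "dz": -0.0117, "ax": 3.6, "ay": 0, "az": 0, "claw": -1}, {"dx": 0.0002, "dy": 0.0289, "dz": -0.0149, "ax": 5.4, "ay": 0, "az": 0, "claw": -1}, {"dx": 0.0002, "dy": 0.0398, "dz": -0.0164, "ax": 7.2, "ay": 0, "az": 0, "claw": -1}, {"dx": 0.0003, "dy": 0.0508, "dz": -0.0163, "ax": 9.0, "ay": 0, "az": 0, "claw": -1}, {"dx": 0.0004, "dy": 0.0616, "dz": -0.0144, "ax": 10.8, "ay": 0, "az": 0, "claw": -1}, {"dx": 0.0004, "dy": 0.0720, "dz": -0.0108, "ax": 12.6, "ay": 0, "az": 0, "claw": -1}, {"dx": 0.0005, "dy": 0.0817, "dz": -0.0057, "ax": 14.4, "ay": 0, "az": 0, "claw": -1}, {"dx": 0.0005, "dy": 0.0905, "dz": 0.0009, "ax": 16.2, "ay": 0, "az": 0, "claw": -1}, {"dx": 0.0006, "dy": 0.0981, "dz": 0.0088, "ax": 18.0, "ay": 0, "az": 0, "claw": -1}, {"dx": 0.0007, "dy": 0.1045, "dz": 0.0178, "ax": 19.8, "ay": 0, "az": 0, "claw": -1}, {"dx": 0.0007, "dy": 0.1093, "dz": 0.0276, "ax": 21.6, "ay": 0, "az": 0, "claw": -1}, {"dx": 0.0007, "dy": 0.1125, "dz": 0.0381, "ax": 23.4, "ay": 0, "az": 0, "claw": -1}, {"dx": 0.0008, "dy": 0.1141, "dz": 0.0490, "ax": 25.2, "ay": 0, "az": 0, "claw": -1}, {"dx": 0.0008, "dy": 0.1139, "dz": 0.0600, "ax": 27.0, "ay": 0, "az": 0, "claw": -1}, {"dx": 0.0008, "dy": 0.1120, "dz": 0.0708, "ax": 28.8, "ay": 0, "az": 0, "claw": -1}, {"dx": 0.0008, "dy": 0.1085, "dz": 0.0812, "ax": 30.6, "ay": 0, "az": 0, "claw": -1}, {"dx": 0.0008, "dy": 0.1033, "dz": 0.0909, "ax": 32.4, "ay": 0, "az": 0, "claw": -1}, {"dx": 0.0008, "dy": 0.0967, "dz": 0.0997, "ax": 34.2, "ay": 0, "az": 0, "claw": -1}, {"dx": 0.0008, "dy": 0.0888, "dz": 0.1073, "ax": 36.0, "ay": 0, "az": 0, "claw": -1},
```

View pics/w8.png

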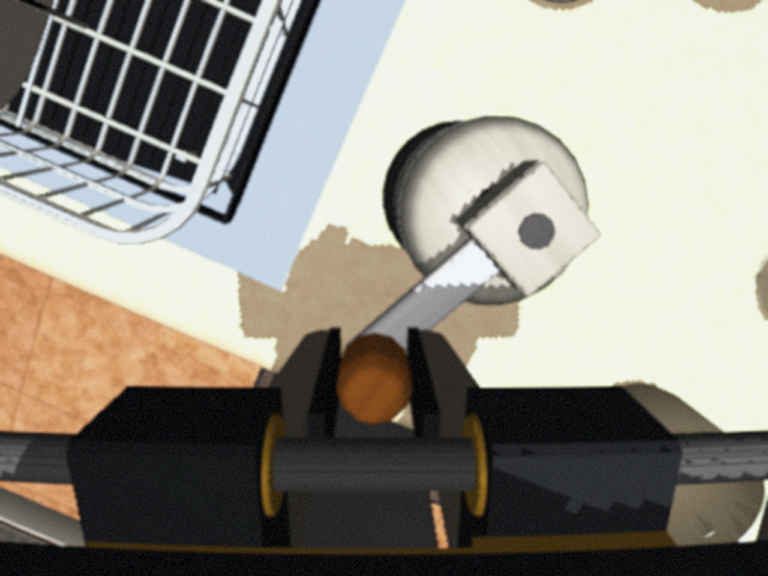

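The crank turns level with the knob held. Continuing.

Request:
{"fn": "play_rows", "kwargs": {
  "series": [
    {"dx": 0, "dy": 0.0085, "dz": -0.007, "ax": 1.8, "ay": 0, "az": 0, "claw": -1},
    {"dx": 0, "dy": 0.0185, "dz": -0.0115, "ax": 3.6, "ay": 0, "az": 0, "claw": -1},
    {"dx": 0, "dy": 0.029, "dz": -0.015, "ax": 5.4, "ay": 0, "az": 0, "claw": -1},
    {"dx": 0, "dy": 0.04, "dz": -0.0165, "ax": 7.2, "ay": 0, "az": 0, "claw": -1},
    {"dx": 0, "dy": 0.051, "dz": -0.0165, "ax": 9, "ay": 0, "az": 0, "claw": -1},
    {"dx": 0, "dy": 0.0615, "dz": -0.0145, "ax": 10.8, "ay": 0, "az": 0, "claw": -1},
    {"dx": 0, "dy": 0.072, "dz": -0.011, "ax": 12.6, "ay": 0, "az": 0, "claw": -1},
    {"dx": 0, "dy": 0.0815, "dz": -0.0055, "ax": 14.4, "ay": 0, "az": 0, "claw": -1},
    {"dx": 0, "dy": 0.0905, "dz": 0.001, "ax": 16.2, "ay": 0, "az": 0, "claw": -1},
    {"dx": 0, "dy": 0.098, "dz": 0.009, "ax": 18, "ay": 0, "az": 0, "claw": -1},
    {"dx": 0.0005, "dy": 0.1045, "dz": 0.018, "ax": 19.8, "ay": 0, "az": 0, "claw": -1},
    {"dx": 0.0005, "dy": 0.1095, "dz": 0.0275, "ax": 21.6, "ay": 0, "az": 0, "claw": -1},
    {"dx": 0.0005, "dy": 0.1125, "dz": 0.038, "ax": 23.4, "ay": 0, "az": 0, "claw": -1},
    {"dx": 0.0005, "dy": 0.114, "dz": 0.049, "ax": 25.2, "ay": 0, "az": 0, "claw": -1},
    {"dx": 0.0005, "dy": 0.114, "dz": 0.06, "ax": 27, "ay": 0, "az": 0, "claw": -1},
    {"dx": 0.0005, "dy": 0.112, "dz": 0.071, "ax": 28.8, "ay": 0, "az": 0, "claw": -1},
    {"dx": 0.0005, "dy": 0.1085, "dz": 0.081, "ax": 30.6, "ay": 0, "az": 0, "claw": -1},
    {"dx": 0.0005, "dy": 0.1035, "dz": 0.091, "ax": 32.4, "ay": 0, "az": 0, "claw": -1},
    {"dx": 0.0005, "dy": 0.0965, "dz": 0.0995, "ax": 34.2, "ay": 0, "az": 0, "claw": -1},
    {"dx": 0.0005, "dy": 0.089, "dz": 0.1075, "ax": 36, "ay": 0, "az": 0, "claw": -1}
  ]
}}

```text
t: 10.72
tcp_pos: [0.5874, 0.0789, 0.1542]
tcp_rot: [0.448, 0.549, 0.446, -0.547]
ft_force: [2.1, -0.4, 0.8]
opening: 0.0233
```

```bash
python3 wind.py 20 10 0
```

```text
t 10.7167 p [0.5874 0.0789 0.1542] r 0.0705 open 0.02332631716685178 F [ 2.1 -0.4  0.8]
phi -27.7 yaw -101.5
{"dx": -0.0004, "dy": -0.0049, "dz": 0.0112, "ax": 0.0, "ay": 0, "az": 0, "claw": -1}, {"dx": -0.0004, "dy": -0.0112, "dz": 0.0217, "ax": 0.0, "ay": 0, "az": 0, "claw": -1}, {"dx": -0.0004, "dy": -0.0192, "dz": 0.0309, "ax": 0.0, "ay": 0, "az": 0, "claw": -1}, {"dx": -0.0005, "dy": -0.0287, "dz": 0.0385, "ax": 0.0, "ay": 0, "az": 0, "claw": -1}, {"dx": -0.0005, "dy": -0.0394, "dz": 0.0444, "ax": 0.0, "ay": 0, "az": 0, "claw": -1}, {"dx": -0.0006, "dy": -0.0510, "dz": 0.0484, "ax": 0.0, "ay": 0, "az": 0, "claw": -1}, {"dx": -0.0006, "dy": -0.0630, "dz": 0.0502, "ax": 0.0, "ay": 0, "az": 0, "claw": -1}, {"dx": -0.0007, "dy": -0.0752, "dz": 0.0500, "ax": 0.0, "ay": 0, "az": 0, "claw": -1}, {"dx": -0.0007, "dy": -0.0872, "dz": 0.0476, "ax": 0.0, "ay": 0, "az": 0, "claw": -1}, {"dx": -0.0008, "dy": -0.0986, "dz": 0.0432, "ax": 0.0, "ay": 0, "az": 0, "claw": -1}, {"dx": -0.0008, "dy": -0.1090, "dz": 0.0369, "ax": 0.0, "ay": 0, "az": 0, "claw": -1}, {"dx": -0.0008, "dy": -0.1182, "dz": 0.0289, "ax": 0.0, "ay": 0, "az": 0, "claw": -1}, {"dx": -0.0009, "dy": -0.1259, "dz": 0.0194, "ax": 0.0, "ay": 0, "az": 0, "claw": -1}, {"dx": -0.0009, "dy": -0.1318, "dz": 0.0087, "ax": 0.0, "ay": 0, "az": 0, "claw": -1}, {"dx": -0.0009, "dy": -0.1357, "dz": -0.0028, "ax": 0.0, "ay": 0, "az": 0, "claw": -1}, {"dx": -0.0009, "dy": -0.1376, "dz": -0.0149, "ax": 0.0, "ay": 0, "az": 0, "claw": -1}, {"dx": -0.0009, "dy": -0.1373, "dz": -0.0271, "ax": 0.0, "ay": 0, "az": 0, "claw": -1}, {"dx": -0.0009, "dy": -0.1350, "dz": -0.0390, "ax": 0.0, "ay": 0, "az": 0, "claw": -1}, {"dx": -0.0009, "dy": -0.1306, "dz": -0.0504, "ax": 0.0, "ay": 0, "az": 0, "claw": -1}, {"dx": -0.0009, "dy": -0.1243, "dz": -0.0609, "ax": 0.0, "ay": 0, "az": 0, "claw": -1},
```

Request:
{"fn": "play_rows", "kwargs": {
  "series": [
    {"dx": -0.0005, "dy": -0.005, "dz": 0.011, "ax": 0, "ay": 0, "az": 0, "claw": -1},
    {"dx": -0.0005, "dy": -0.011, "dz": 0.0215, "ax": 0, "ay": 0, "az": 0, "claw": -1},
    {"dx": -0.0005, "dy": -0.019, "dz": 0.031, "ax": 0, "ay": 0, "az": 0, "claw": -1},
    {"dx": -0.0005, "dy": -0.0285, "dz": 0.0385, "ax": 0, "ay": 0, "az": 0, "claw": -1},
    {"dx": -0.0005, "dy": -0.0395, "dz": 0.0445, "ax": 0, "ay": 0, "az": 0, "claw": -1},
    {"dx": -0.0005, "dy": -0.051, "dz": 0.0485, "ax": 0, "ay": 0, "az": 0, "claw": -1},
    {"dx": -0.0005, "dy": -0.063, "dz": 0.05, "ax": 0, "ay": 0, "az": 0, "claw": -1},
    {"dx": -0.0005, "dy": -0.075, "dz": 0.05, "ax": 0, "ay": 0, "az": 0, "claw": -1},
    {"dx": -0.0005, "dy": -0.087, "dz": 0.0475, "ax": 0, "ay": 0, "az": 0, "claw": -1},
    {"dx": -0.0005, "dy": -0.0985, "dz": 0.043, "ax": 0, "ay": 0, "az": 0, "claw": -1},
    {"dx": -0.001, "dy": -0.109, "dz": 0.037, "ax": 0, "ay": 0, "az": 0, "claw": -1},
    {"dx": -0.001, "dy": -0.118, "dz": 0.029, "ax": 0, "ay": 0, "az": 0, "claw": -1},
    {"dx": -0.001, "dy": -0.126, "dz": 0.0195, "ax": 0, "ay": 0, "az": 0, "claw": -1},
    {"dx": -0.001, "dy": -0.132, "dz": 0.0085, "ax": 0, "ay": 0, "az": 0, "claw": -1},
    {"dx": -0.001, "dy": -0.1355, "dz": -0.003, "ax": 0, "ay": 0, "az": 0, "claw": -1},
    {"dx": -0.001, "dy": -0.1375, "dz": -0.015, "ax": 0, "ay": 0, "az": 0, "claw": -1},
    {"dx": -0.001, "dy": -0.1375, "dz": -0.027, "ax": 0, "ay": 0, "az": 0, "claw": -1},
    {"dx": -0.001, "dy": -0.135, "dz": -0.039, "ax": 0, "ay": 0, "az": 0, "claw": -1},
    {"dx": -0.001, "dy": -0.1305, "dz": -0.0505, "ax": 0, "ay": 0, "az": 0, "claw": -1},
    {"dx": -0.001, "dy": -0.1245, "dz": -0.061, "ax": 0, "ay": 0, "az": 0, "claw": -1}
  ]
}}

```text
t: 12.38
tcp_pos: [0.4767, 0.1632, 0.1538]
tcp_rot: [-0.449, -0.547, -0.446, 0.547]
ft_force: [6.7, -7.6, -2.8]
opening: 0.0234
```

```bash
python3 wind.py 20 10 0;python3 - <<'E'
from h import *
im=get_image('wrist');save(im,'w9',scale=1.5)
E
```

```text
t 12.3833 p [0.4767 0.1632 0.1538] r 0.0705 open 0.023396778832045724 F [ 6.7 -7.6 -2.8]
phi 133.1 yaw -101.4
{"dx": -0.0007, "dy": 0.0084, "dz": -0.0090, "ax": 0.0, "ay": 0, "az": 0, "claw": -1}, {"dx": -0.0007, "dy": 0.0178, "dz": -0.0167, "ax": 0.0, "ay": 0, "az": 0, "claw": -1}, {"dx": -0.0007, "dy": 0.0284, "dz": -0.0227, "ax": 0.0, "ay": 0, "az": 0, "claw": -1}, {"dx": -0.0007, "dy": 0.0399, "dz": -0.0268, "ax": 0.0, "ay": 0, "az": 0, "claw": -1}, {"dx": -0.0006, "dy": 0.0519, "dz": -0.0288, "ax": 0.0, "ay": 0, "az": 0, "claw": -1}, {"dx": -0.0006, "dy": 0.0641, "dz": -0.0287, "ax": 0.0, "ay": 0, "az": 0, "claw": -1}, {"dx": -0.0006, "dy": 0.0761, "dz": -0.0265, "ax": 0.0, "ay": 0, "az": 0, "claw": -1}, {"dx": -0.0005, "dy": 0.0876, "dz": -0.0222, "ax": 0.0, "ay": 0, "az": 0, "claw": -1}, {"dx": -0.0005, "dy": 0.0981, "dz": -0.0160, "ax": 0.0, "ay": 0, "az": 0, "claw": -1}, {"dx": -0.0004, "dy": 0.1073, "dz": -0.0081, "ax": 0.0, "ay": 0, "az": 0, "claw": -1}, {"dx": -0.0004, "dy": 0.1151, "dz": 0.0013, "ax": 0.0, "ay": 0, "az": 0, "claw": -1}, {"dx": -0.0003, "dy": 0.1211, "dz": 0.0119, "ax": 0.0, "ay": 0, "az": 0, "claw": -1}, {"dx": -0.0003, "dy": 0.1252, "dz": 0.0234, "ax": 0.0, "ay": 0, "az": 0, "claw": -1}, {"dx": -0.0002, "dy": 0.1272, "dz": 0.0354, "ax": 0.0, "ay": 0, "az": 0, "claw": -1}, {"dx": -0.0002, "dy": 0.1271, "dz": 0.0476, "ax": 0.0, "ay": 0, "az": 0, "claw": -1}, {"dx": -0.0001, "dy": 0.1249, "dz": 0.0596, "ax": 0.0, "ay": 0, "az": 0, "claw": -1}, {"dx": -0.0001, "dy": 0.1206, "dz": 0.0711, "ax": 0.0, "ay": 0, "az": 0, "claw": -1}, {"dx": -0.0001, "dy": 0.1144, "dz": 0.0816, "ax": 0.0, "ay": 0, "az": 0, "claw": -1}, {"dx": -0.0001, "dy": 0.1065, "dz": 0.0909, "ax": 0.0, "ay": 0, "az": 0, "claw": -1}, {"dx": -0.0001, "dy": 0.0971, "dz": 0.0986, "ax": 0.0, "ay": 0, "az": 0, "claw": -1},
```

View pics/w9.png

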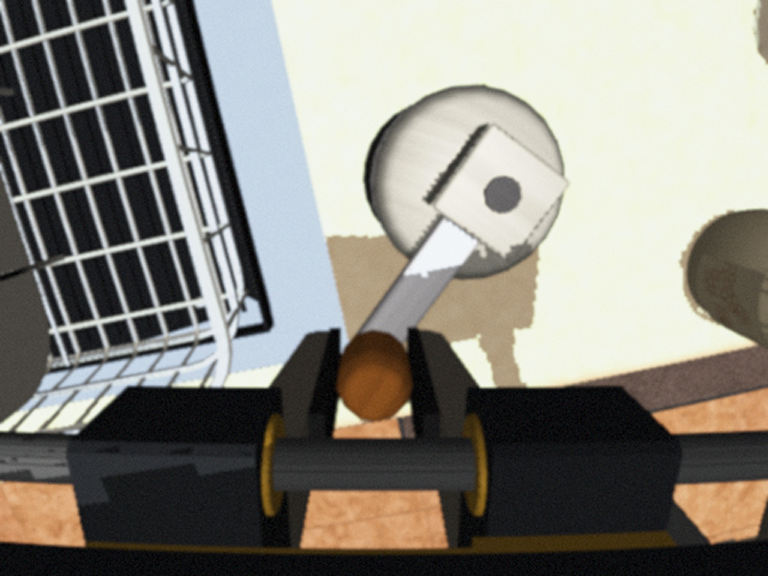

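All good, with about 10 N radial. The true centre seems about 1 mm off, so I'll correct it and go on.

```bash
sed -i 's/C=np.array(\[.5249,.1117\])/C=np.array([.5256,.1110])/' wind.py; python3 wind.py 20 10 0
```

```text
t 12.4333 p [0.4778 0.1641 0.1539] r 0.0714 open 0.023352258776002707 F [ 3.1 -4.5 -1.4]
phi 132.0 yaw -101.4
{"dx": -0.0005, "dy": 0.0092, "dz": -0.0083, "ax": 0.0, "ay": 0, "az": 0, "claw": -1}, {"dx": -0.0005, "dy": 0.0188, "dz": -0.0159, "ax": 0.0, "ay": 0, "az": 0, "claw": -1}, {"dx": -0.0005, "dy": 0.0295, "dz": -0.0217, "ax": 0.0, "ay": 0, "az": 0, "claw": -1}, {"dx": -0.0005, "dy": 0.0411, "dz": -0.0255, "ax": 0.0, "ay": 0, "az": 0, "claw": -1}, {"dx": -0.0004, "dy": 0.0532, "dz": -0.0273, "ax": 0.0, "ay": 0, "az": 0, "claw": -1}, {"dx": -0.0004, "dy": 0.0654, "dz": -0.0269, "ax": 0.0, "ay": 0, "az": 0, "claw": -1}, {"dx": -0.0003, "dy": 0.0773, "dz": -0.0245, "ax": 0.0, "ay": 0, "az": 0, "claw": -1}, {"dx": -0.0003, "dy": 0.0887, "dz": -0.0200, "ax": 0.0, "ay": 0, "az": 0, "claw": -1}, {"dx": -0.0002, "dy": 0.0991, "dz": -0.0136, "ax": 0.0, "ay": 0, "az": 0, "claw": -1}, {"dx": -0.0002, "dy": 0.1082, "dz": -0.0055, "ax": 0.0, "ay": 0, "az": 0, "claw": -1}, {"dx": -0.0001, "dy": 0.1158, "dz": 0.0041, "ax": 0.0, "ay": 0, "az": 0, "claw": -1}, {"dx": -0.0001, "dy": 0.1216, "dz": 0.0148, "ax": 0.0, "ay": 0, "az": 0, "claw": -1}, {"dx": -0.0000, "dy": 0.1254, "dz": 0.0264, "ax": 0.0, "ay": 0, "az": 0, "claw": -1}, {"dx": 0.0000, "dy": 0.1272, "dz": 0.0385, "ax": 0.0, "ay": 0, "az": 0, "claw": -1}, {"dx": 0.0000, "dy": 0.1268, "dz": 0.0507, "ax": 0.0, "ay": 0, "az": 0, "claw": -1}, {"dx": 0.0001, "dy": 0.1244, "dz": 0.0626, "ax": 0.0, "ay": 0, "az": 0, "claw": -1}, {"dx": 0.0001, "dy": 0.1199, "dz": 0.0740, "ax": 0.0, "ay": 0, "az": 0, "claw": -1}, {"dx": 0.0001, "dy": 0.1135, "dz": 0.0844, "ax": 0.0, "ay": 0, "az": 0, "claw": -1}, {"dx": 0.0001, "dy": 0.1054, "dz": 0.0935, "ax": 0.0, "ay": 0, "az": 0, "claw": -1}, {"dx": 0.0000, "dy": 0.0958, "dz": 0.1011, "ax": 0.0, "ay": 0, "az": 0, "claw": -1},
```

Request:
{"fn": "play_rows", "kwargs": {
  "series": [
    {"dx": 0, "dy": 0.009, "dz": -0.0085, "ax": 0, "ay": 0, "az": 0, "claw": -1},
    {"dx": 0, "dy": 0.019, "dz": -0.016, "ax": 0, "ay": 0, "az": 0, "claw": -1},
    {"dx": 0, "dy": 0.0295, "dz": -0.0215, "ax": 0, "ay": 0, "az": 0, "claw": -1},
    {"dx": 0, "dy": 0.041, "dz": -0.0255, "ax": 0, "ay": 0, "az": 0, "claw": -1},
    {"dx": 0, "dy": 0.053, "dz": -0.027, "ax": 0, "ay": 0, "az": 0, "claw": -1},
    {"dx": 0, "dy": 0.0655, "dz": -0.027, "ax": 0, "ay": 0, "az": 0, "claw": -1},
    {"dx": 0, "dy": 0.0775, "dz": -0.0245, "ax": 0, "ay": 0, "az": 0, "claw": -1},
    {"dx": 0, "dy": 0.0885, "dz": -0.02, "ax": 0, "ay": 0, "az": 0, "claw": -1},
    {"dx": 0, "dy": 0.099, "dz": -0.0135, "ax": 0, "ay": 0, "az": 0, "claw": -1},
    {"dx": 0, "dy": 0.108, "dz": -0.0055, "ax": 0, "ay": 0, "az": 0, "claw": -1},
    {"dx": 0, "dy": 0.116, "dz": 0.004, "ax": 0, "ay": 0, "az": 0, "claw": -1},
    {"dx": 0, "dy": 0.1215, "dz": 0.015, "ax": 0, "ay": 0, "az": 0, "claw": -1},
    {"dx": 0, "dy": 0.1255, "dz": 0.0265, "ax": 0, "ay": 0, "az": 0, "claw": -1},
    {"dx": 0, "dy": 0.127, "dz": 0.0385, "ax": 0, "ay": 0, "az": 0, "claw": -1},
    {"dx": 0, "dy": 0.127, "dz": 0.0505, "ax": 0, "ay": 0, "az": 0, "claw": -1},
    {"dx": 0, "dy": 0.1245, "dz": 0.0625, "ax": 0, "ay": 0, "az": 0, "claw": -1},
    {"dx": 0, "dy": 0.12, "dz": 0.074, "ax": 0, "ay": 0, "az": 0, "claw": -1},
    {"dx": 0, "dy": 0.1135, "dz": 0.0845, "ax": 0, "ay": 0, "az": 0, "claw": -1},
    {"dx": 0, "dy": 0.1055, "dz": 0.0935, "ax": 0, "ay": 0, "az": 0, "claw": -1},
    {"dx": 0, "dy": 0.096, "dz": 0.101, "ax": 0, "ay": 0, "az": 0, "claw": -1}
  ]
}}

```text
t: 14.1
tcp_pos: [0.548, 0.0458, 0.1531]
tcp_rot: [-0.447, -0.547, -0.448, 0.548]
ft_force: [0.7, 2.2, 0.2]
opening: 0.0232
```

```bash
python3 wind.py 20 10 0
```

```text
t 14.1 p [0.548  0.0458 0.1531] r 0.069 open 0.02321060252395893 F [0.7 2.2 0.2]
phi -71.0 yaw -101.4
{"dx": -0.0013, "dy": -0.0105, "dz": 0.0061, "ax": 0.0, "ay": 0, "az": 0, "claw": -1}, {"dx": -0.0013, "dy": -0.0223, "dz": 0.0094, "ax": 0.0, "ay": 0, "az": 0, "claw": -1}, {"dx": -0.0013, "dy": -0.0344, "dz": 0.0105, "ax": 0.0, "ay": 0, "az": 0, "claw": -1}, {"dx": -0.0012, "dy": -0.0466, "dz": 0.0095, "ax": 0.0, "ay": 0, "az": 0, "claw": -1}, {"dx": -0.0012, "dy": -0.0584, "dz": 0.0065, "ax": 0.0, "ay": 0, "az": 0, "claw": -1}, {"dx": -0.0012, "dy": -0.0695, "dz": 0.0014, "ax": 0.0, "ay": 0, "az": 0, "claw": -1}, {"dx": -0.0012, "dy": -0.0795, "dz": -0.0055, "ax": 0.0, "ay": 0, "az": 0, "claw": -1}, {"dx": -0.0011, "dy": -0.0882, "dz": -0.0141, "ax": 0.0, "ay": 0, "az": 0, "claw": -1}, {"dx": -0.0011, "dy": -0.0953, "dz": -0.0240, "ax": 0.0, "ay": 0, "az": 0, "claw": -1}, {"dx": -0.0011, "dy": -0.1005, "dz": -0.0351, "ax": 0.0, "ay": 0, "az": 0, "claw": -1}, {"dx": -0.0011, "dy": -0.1038, "dz": -0.0468, "ax": 0.0, "ay": 0, "az": 0, "claw": -1}, {"dx": -0.0011, "dy": -0.1049, "dz": -0.0590, "ax": 0.0, "ay": 0, "az": 0, "claw": -1}, {"dx": -0.0011, "dy": -0.1040, "dz": -0.0711, "ax": 0.0, "ay": 0, "az": 0, "claw": -1}, {"dx": -0.0011, "dy": -0.1009, "dz": -0.0829, "ax": 0.0, "ay": 0, "az": 0, "claw": -1}, {"dx": -0.0011, "dy": -0.0958, "dz": -0.0940, "ax": 0.0, "ay": 0, "az": 0, "claw": -1}, {"dx": -0.0011, "dy": -0.0889, "dz": -0.1041, "ax": 0.0, "ay": 0, "az": 0, "claw": -1}, {"dx": -0.0012, "dy": -0.0803, "dz": -0.1128, "ax": 0.0, "ay": 0, "az": 0, "claw": -1}, {"dx": -0.0012, "dy": -0.0704, "dz": -0.1198, "ax": 0.0, "ay": 0, "az": 0, "claw": -1}, {"dx": -0.0012, "dy": -0.0594, "dz": -0.1251, "ax": 0.0, "ay": 0, "az": 0, "claw": -1}, {"dx": -0.0013, "dy": -0.0476, "dz": -0.1283, "ax": 0.0, "ay": 0, "az": 0, "claw": -1},
```

Request:
{"fn": "play_rows", "kwargs": {
  "series": [
    {"dx": -0.0005, "dy": -0.0105, "dz": 0.006, "ax": 0, "ay": 0, "az": 0, "claw": -1},
    {"dx": -0.0005, "dy": -0.0225, "dz": 0.0095, "ax": 0, "ay": 0, "az": 0, "claw": -1},
    {"dx": -0.001, "dy": -0.0345, "dz": 0.0105, "ax": 0, "ay": 0, "az": 0, "claw": -1},
    {"dx": -0.001, "dy": -0.0465, "dz": 0.0095, "ax": 0, "ay": 0, "az": 0, "claw": -1},
    {"dx": -0.001, "dy": -0.0585, "dz": 0.0065, "ax": 0, "ay": 0, "az": 0, "claw": -1},
    {"dx": -0.001, "dy": -0.0695, "dz": 0.0015, "ax": 0, "ay": 0, "az": 0, "claw": -1},
    {"dx": -0.001, "dy": -0.0795, "dz": -0.0055, "ax": 0, "ay": 0, "az": 0, "claw": -1},
    {"dx": -0.001, "dy": -0.088, "dz": -0.014, "ax": 0, "ay": 0, "az": 0, "claw": -1},
    {"dx": -0.001, "dy": -0.0955, "dz": -0.024, "ax": 0, "ay": 0, "az": 0, "claw": -1},
    {"dx": -0.001, "dy": -0.1005, "dz": -0.035, "ax": 0, "ay": 0, "az": 0, "claw": -1},
    {"dx": -0.001, "dy": -0.104, "dz": -0.047, "ax": 0, "ay": 0, "az": 0, "claw": -1},
    {"dx": -0.001, "dy": -0.105, "dz": -0.059, "ax": 0, "ay": 0, "az": 0, "claw": -1},
    {"dx": -0.001, "dy": -0.104, "dz": -0.071, "ax": 0, "ay": 0, "az": 0, "claw": -1},
    {"dx": -0.001, "dy": -0.101, "dz": -0.083, "ax": 0, "ay": 0, "az": 0, "claw": -1},
    {"dx": -0.001, "dy": -0.101, "dz": -0.083, "ax": 0, "ay": 0, "az": 0, "claw": -1},
    {"dx": -0.001, "dy": -0.101, "dz": -0.083, "ax": 0, "ay": 0, "az": 0, "claw": -1}
  ]
}}

```text
t: 15.43
tcp_pos: [0.4666, 0.1496, 0.1542]
tcp_rot: [-0.447, -0.546, -0.449, 0.547]
ft_force: [-5.0, 3.4, 2.3]
opening: 0.0229
```

```bash
python3 wind.py 1 10 0;python3 - <<'E'
from h import *
im=get_image('wrist');save(im,'w10',scale=1.5)
E
```

```text
t 15.4333 p [0.4666 0.1496 0.1542] r 0.0704 open 0.022871011178277965 F [-5.   3.4  2.3]
phi 146.8 yaw -101.3
{"dx": -0.0003, "dy": 0.0059, "dz": -0.0107, "ax": 0.0, "ay": 0, "az": 0, "claw": -1},
```

View pics/w10.png

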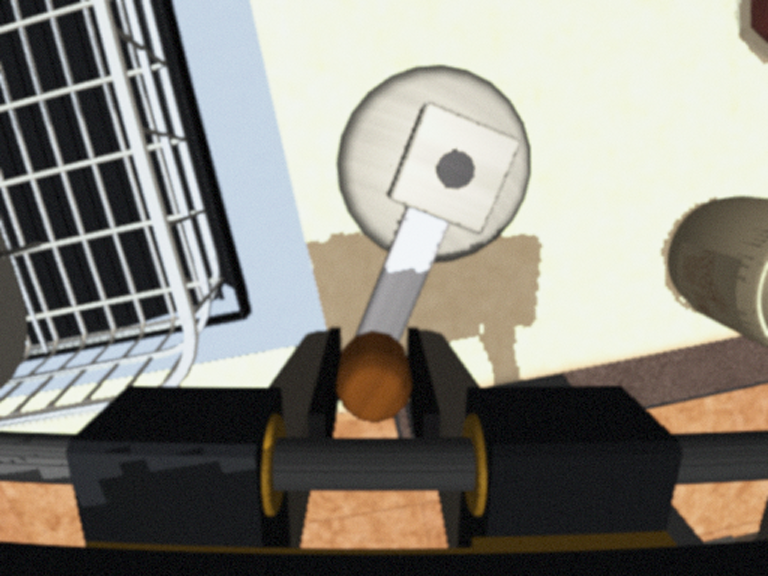

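About 800° turned, and the crank is level in the view. I'll release, rise straight up and back off.

Request:
{"fn": "play_rows", "kwargs": {
  "series": [
    {"dx": 0, "dy": 0, "dz": 0, "ax": 0, "ay": 0, "az": 0, "claw": -0.05},
    {"dx": 0, "dy": 0, "dz": 0, "ax": 0, "ay": 0, "az": 0, "claw": -0.05},
    {"dx": 0, "dy": 0, "dz": 0, "ax": 0, "ay": 0, "az": 0, "claw": -0.05},
    {"dx": 0, "dy": 0, "dz": 0, "ax": 0, "ay": 0, "az": 0, "claw": -0.05},
    {"dx": -0.015, "dy": 0, "dz": 0, "ax": 0, "ay": 0, "az": 0, "claw": -0.05},
    {"dx": -0.04, "dy": 0, "dz": 0, "ax": 0, "ay": 0, "az": 0, "claw": -0.05},
    {"dx": -0.07, "dy": 0, "dz": 0, "ax": 0, "ay": 0, "az": 0, "claw": -0.05},
    {"dx": -0.1, "dy": -0.01, "dz": 0, "ax": 0, "ay": 0, "az": 0, "claw": 0},
    {"dx": -0.12, "dy": -0.03, "dz": 0, "ax": 0, "ay": 0, "az": 0, "claw": 0},
    {"dx": -0.12, "dy": -0.03, "dz": 0, "ax": 0, "ay": 0, "az": 0, "claw": 0},
    {"dx": -0.12, "dy": -0.03, "dz": 0, "ax": 0, "ay": 0, "az": 0, "claw": 0}
  ]
}}

```text
t: 16.4
tcp_pos: [0.4388, 0.1539, 0.2758]
tcp_rot: [0.449, 0.548, 0.447, -0.546]
ft_force: [0.7, -0.4, 0.0]
opening: 0.0461
```

Run:
```python
from h import *
p,M,s=tool();print(s['t'],p,s['opening'],s['ft_force'])
im=get_image('wrist');save(im,'w11',scale=1.5);P=cloud(im)
X=P.reshape(-1,3);m=(np.hypot(X[:,0]-.525,X[:,1]-.111)<.012)&(X[:,2]>.15);print('hub top',X[m,2].mean(),np.linalg.lstsq(np.c_[X[m,:2]-[.525,.111],np.ones(m.sum())],X[m,2],rcond=None)[0])
m=(X[:,2]>.176)&(X[:,2]<.2)&(np.hypot(X[:,0]-.525,X[:,1]-.111)<.1)
k=X[m];print('knob',len(k),np.median(k,0),np.degrees(np.arctan2(np.median(k[:,1])-.111,np.median(k[:,0])-.525)))
im=get_image('top');save(im,'top2',scale=1.5)
im=get_image('scene');save(im,'scene2',scale=1.5)
```

```text
16.4 [0.43883488 0.1539109  0.27581433] 0.0460888718584248 [ 0.71195591 -0.44275582  0.02444499]
hub top 0.16324460360830675 [0.01145466 0.00282296 0.163245  ]
knob 669 [0.46568705 0.14878907 0.18340094] 147.49824217608722
```

View pics/w11.png

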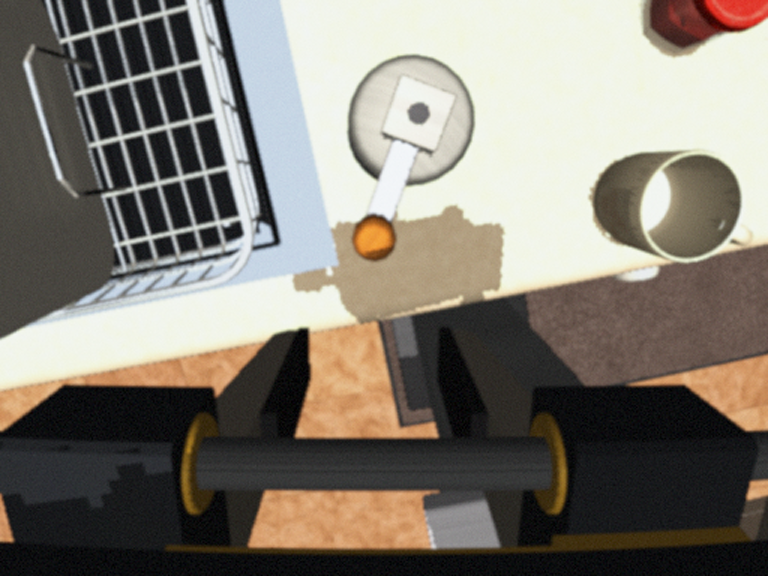

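View pics/top2.png

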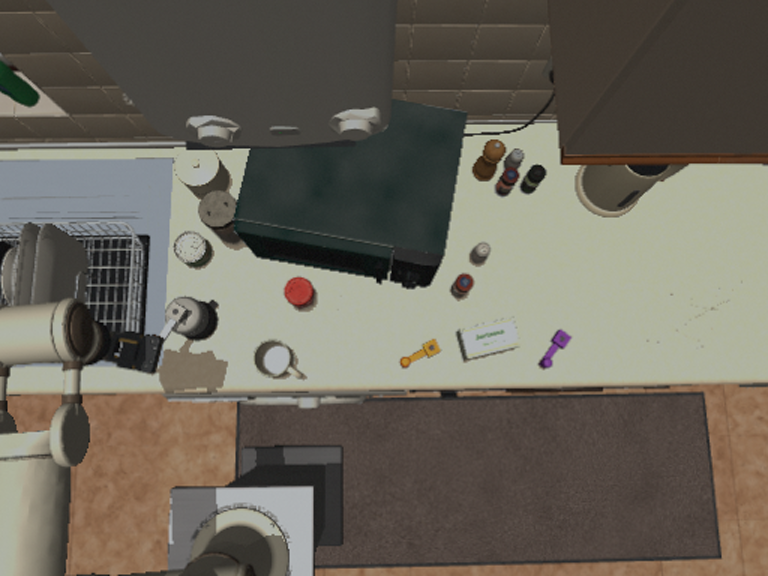

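The crank sits level and free, and everything else is where it was. The gripper is clear of the crank, so I'm handing the job in.

```bash
python3 -c "
from plant import finish_job;print(finish_job())"
```

```text
the job is handed in; nothing more can be done
None
```

The job is done and handed in at about 16.5 s. The metal crank with the wooden knob is on the mill shaft and has been wound about 2.2 turns clockwise.

- **Seating:** I gripped the crank by its hub and lowered it on the shaft until it touched at the expected height, with about 5 N. I then let go. The hub top measured 0.164 m, as it should.
- **Winding:** I took the knob with a 10 N grip and wound it about 800° clockwise. Allowing the full 0.6 rad of play, the shaft turned at least about 13.4 rad, against the 12.57 needed. I worked this out from the crank's angle, as the shaft itself can't be seen under the hub.
- **Final check:** The crank is released and level within measurement noise: the hub top is at 0.163 m with a slope of about 0.6°. The knob is at 147.5°, which agrees with the gripper's path. In the last top picture the mug, jars, tin, carton and look-alike cranks look unmoved, and the gripper is clear of everything.

**What went wrong or disagreed:**
- The first move call was refused because its rows left out some fields; nothing moved.
- My first estimate of the shaft's centre was about 1 mm off, which caused about 10 N of sideways pull part-way through the winding. I corrected it and carried on.

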